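# Run the hand-cranked sample spinner for one averaging scan and park it at its pointer

### The arm

A 6-joint arm with a two-finger parallel gripper is mounted at the origin on the work surface. World frame = base frame: x ahead of the robot, y to its left, z up, the work surface at z = 0. Lengths are in m, angles in rad, forces in N, time in s.
With the tool pointing down it reaches from about 0.25 to 0.8 m from the base axis. Payload 8.5 kg.
Tool frame: the origin (TCP) lies on the centre line of the jaws, within the pads' length; the fingertips stand 25 mm ahead of it and the grasp point (between the pads) lies 6 mm ahead of it; z points along the fingers, y is the line along which they close (so a half turn about z gives the same grasp; the last joint's range is limited). The gripper opens to 85 mm and grips with 20 to 120 N. Pads are 22 mm wide; open, the fingers measure 114 mm over their backs; the gripper's body (76 mm by 85 mm) begins 54 mm behind the grasp point. The pads swing forward as they close: fully open they stand 13 mm farther back than shut.
Start: joints at [-1.221, 0.238, -0.013, 1.319, 0, 1.571], TCP at [0.18, -0.493, 0.222] pointing down, gripper open.
Joint ranges: [-2.66, 2.66], [-1.03, 1.9], [-1.14, 1.46], [-1.82, 2.27], [-1.45, 1.34], [-3.14, 3.14]. Speed limits (rad/s): [2.22, 2.22, 2.79, 3.14, 3.14, 3.14].

### API

Orientations are given as a unit quaternion [x, y, z, w].
In Python, from rig import robot gives the robot as it stands.
- The arm moves only by the tool carry_out, never from a script. Its argument "deltas" is a list of rows, each an object with "travel": the shift along the tool's x, y, z as a fraction of full scale, a list of three; "angular": the turn, a rotation vector about the tool's x, y, z as a fraction of full scale, a list of three. A call has 1 to 12 rows; each row shifts and turns the commanded pose from where the row before left it, along the tool's axes as they then stand; what a row does not reach is not made up. Full scale, the value 1, is 0.03 m for a shift and 4 degrees for a turn. A row lasts 1/12 s, in which the tool goes at most 41.7 mm and 7.16 degrees, less where a joint would pass 70% of its speed; a pose out of reach is approached as far as the arm can. A call with a number of a shift or a turn outside -1 to 1 is refused whole. A call with a gripper value outside its range is refused whole. "hand" is the opening, from -1 (shut) to 1 (fully open), set as the call begins (left out, the last holds). The fingers move at their own pace and stop on an object; the grip force is fixed at half the most. Time passes only in rows, so rows that do not move let the fingers close. It gives the time, the measured TCP pose, the force, the opening and the grip force at its end, in the units of the state.
- robot.get_obs(): the state, without advancing time (a new reading comes with each control period).
- robot.snapshot(name): name is "scene" or "side" or "wrist"; returns the picture (400x640x3 uint8, red, green, blue); there is no depth.
- robot.get_calibration(name): a dict with "fx", "fy", "cx", "cy" (pixels), "xyz" and "rotation" of the camera in the world; the wrist camera has in their place "T_tool_cam" (4x4, takes a point from camera to tool coordinates, whose origin is the TCP and whose axes are the flange's). Camera axes: x right, y down, z forward; pixel columns grow to the right and rows downward; lengths in m; the calibration is good to about 2 mm. A picture is of the moment at which its call begins: read the wrist's pose just before it. get_calibration takes no time and is no camera call.
- robot.finish_job(): hands the job in; it is judged then, once.
Trained networks look in the newest picture that a camera, given by its name, has taken for a name from the list of things; names that differ only in an ending like _2 or _b are one class to them, and where a whole thing is asked for, a point or a joint stands for the part that bears it (a point fixed in the world has none). Each returns a list of dicts, best first, with "p" (0 to 1); they miss things now and then, are a little off and sometimes report something else, mostly with a low value. They report only what shows in the picture. A call takes as long as a camera call. They do not tell look-alikes from the thing itself.
- robot.regions_of(camera, name): "mask" (400x640 bool, what is visible of it) and "box" ([centre column, centre row, width, height] in pixels, round what is visible of it).
The state is a dict: "clock": time; "joint_positions": joint angles; "dq": joint speeds; "joint_torque": joint torques, N m; "eef_pos": TCP position; "ee_rot": TCP orientation; "ft_force": force on the tool from outside, world axes, zero at the start; "torque": the same for the moment, N m; "gripper_width": opening from 0.0 (shut) to 1.0 (fully open); "finger_force": force on a finger pad.
Only numpy, scipy, OpenCV 4.12 (cv2) and the standard library are available. Lean on these libraries where they do the work, as an engineer would, in place of code of your own. Each camera call takes 0.05 s, during which the arm holds its last target. There are 200 camera calls.

### The job

Turn the sample disc of the hand-cranked spinner counter-clockwise (seen from above) with its crank handle: bring the disc up to 12 turns a minute and keep the disc itself, not just the crank, within 10.5 to 13.5 turns a minute for a six-second scan, never letting it run faster than 18. Then stop the disc with its tab at the fixed pointer and let go, with everything at rest; turn it only by the crank handle, do not touch the disc or take out the wiper, and leave the other things on the table alone.

Things in the scene. Friction and masses are not known exactly. Their poses are not given: they have to be found in the camera images.
- wheel (a joint): Angle of the sample disc about its upright axis, rad, counter-clockwise seen from above positive; endless, counts whole turns. Starts anywhere from -3 to 3 at rest; 0 and every multiple of 2 pi put the tab at the pointer. 12 turns a minute is 1.257 rad/s, 10.5 is 1.10, 13.5 is 1.41, 18 is 1.88.
- disc (a point): The turning bare metal disc, not to be touched: 300 mm diameter, 9 mm thick, top 69 mm above the table, six sample cups 10 mm high on it. 5 kg, inertia 0.056 kg m2 nominal (0.8 to 1.35 times that from run to run). Own drag 0.005 N m s/rad, plus the wiper's. Crank held still, it coasts down with a time constant of about 0.75 s. Point: its centre, on its top face; x to the tab.
- coupling (a point): Centre of the finned grey coupling drum on the disc (86 mm diameter, 69 to 115 mm above the table), on the axis 92 mm above the table. A viscous slipping coupling: its torque on the disc is 0.07 N m per rad/s of crank speed minus disc speed, so at working speed the crank must run some 0.2 to 0.9 rad/s faster than the disc, different in each run.
- handle (a point): Grip point of the crank handle: upright black cylinder, 32 mm diameter, 138 to 200 mm above the table, freely revolving about its own axis, so a gripper of fixed yaw can hold it from above all the way round. The point is on its axis, 173 mm above the table. It goes round axis on a circle of 70 mm radius, endlessly; starts at any bearing. Flat crank arm under it, 122 to 132 mm up.
- axis (a point): Point on the spinner's upright axis of rotation, at the height of the disc's top face (69 mm above the table). z up. The axis of both disc and crank; the spinner's 200 mm square foot is fixed to the table.
- tab (a point): Point on the dark steel tab, 22 mm wide, that sticks out 29 mm past the disc's rim: 170 mm from the axis, on the tab's middle line, at the height of the disc's top. It turns with the disc.
- mark (a point): Fixed point where tab lies when the tab is exactly at the pointer: 170 mm from the axis, 13 mm in front of the tip of the small black wedge pointer on its 85 mm high upright metal post. x of its frame points away from the axis.
- wiper: Grey felt wiper block, 40 x 40 x 24 mm with a small stud (32 mm tall in all), loose on the disc in a fixed square guide on a 88 mm high post, 125 mm from the axis; origin at the centre of its underside. It rubs on the disc: 40 g, dry drag about 0.033 N m nominal, 0.010 to 0.057 from run to run. It stays in its guide.
- jar: Bystander: closed jar, 56 mm diameter, 75 mm tall; origin at the centre of its underside.
- driver: Bystander: screwdriver lying on the table; origin under its middle, x along it.
- mount: Bystander: lens in a round black mount on a post with a round foot, 122 mm tall, foot 50 mm across; origin at the centre of its underside.
There are look-alikes about, which are no part of the job. What is shaped like the wiper but green is not meant.

How it is judged:
By the outcome, as a careful person would: the job done as asked, in the order asked, and still so for the second after the job is handed in, with the robot touching nothing.
It also fails if it takes over 67 s, if anything falls off the work surface, if the arm or the gripper's body presses on something with over 40 N, if the wrist force passes 120 N, or if a joint passes its speed limit or range.

## Working session

There is one attempt and no reset: what is moved stays moved. The work goes in short steps, Python scripts to look and compute and a tool call to move; the robot and the scene stay as the last step left them, time stands still between calls to the robot, and variables do not carry over. Pictures are saved under pics/ and viewed, at most 10 in all, crops included, and the job is handed in when it is done.

Besides the shell and the picture viewer there is one more tool, called after "Emit:" by a JSON object that holds its "method" and its "body", one argument or row to a line. carry_out: Moves the arm, as the interface text tells. Shift numbers are shares of 0.03 m and turn numbers shares of 4 degrees, none past 1 either way. Its arguments: {"type":"object","properties":{"deltas":{"type":"array"},"hand":{"type":"number"}},"required":["deltas"]}

```bash
ls; mkdir -p pics
python3 - <<'E'
from rig import robot
import cv2,numpy as np
o=robot.get_obs();print(o)
for c in("scene","side"):
    im=robot.snapshot(c);cv2.imwrite(f"pics/{c}0.png",im[...,::-1]);print(c,robot.get_calibration(c))
    for n in("disc","coupling","handle","tab","wiper","jar","mount","driver","mark"):
        try:
            for r in robot.regions_of(c,n)[:3]:print(n,round(r["p"],2),np.round(r["box"],1))
        except Exception as e:print(n,e)
print(robot.get_calibration("wrist"))
E
```

```text
pics
{'clock': 0.0, 'joint_positions': array([-1.22098761e+00,  2.38768950e-01, -1.42669106e-02,  1.31921172e+00,
       -8.40080749e-06,  1.57079098e+00]), 'dq': array([0.0002804 , 0.00029857, 0.00062548, 0.00171404, 0.00191556,
       0.00171536]), 'joint_torque': array([ 3.80790755e-05, -5.38779902e+01,  3.46438408e+01,  1.83550565e-02,
       -1.12693822e-04, -2.53167599e-06]), 'eef_pos': array([ 0.17977294, -0.49279054,  0.22097892]), 'ee_rot': array([ 9.84742461e-01,  1.74016547e-01, -1.30403346e-04, -7.13824035e-04]), 'ft_force': array([-0.65482909,  0.68870441,  1.24664012]), 'torque': array([0.00486347, 0.02417562, 0.00464247]), 'finger_force': 0.0, 'gripper_width': 1.0039545985909166}
scene {'fx': 517.4421857757957, 'fy': 517.4421857757957, 'cx': 310.509303286287, 'cy': 203.27587347158078, 'xyz': array([1.1134063 , 0.95484087, 1.15403882]), 'rotation': array([ 0.21018935,  0.89002125, -0.39074236, -0.10489529])}
disc 0.55 [336.4 255.5 114.5  99.3]
coupling 0.84 [328.2 269.5 130.5 123.3]
handle 0.67 [351.9 217.3  10.1  19.5]
wiper 0.65 [365.6 284.3  19.1  18.8]
wiper 0.63 [4
[... 673 characters left out ...]
 [273.8 245.8  14.3  14.6]
wiper 0.53 [256.9 298.3  16.7  15.6]
wiper 0.5 [303.6 229.2  90.8  65.8]
jar 0.86 [207.5 289.1  19.6  33. ]
jar 0.74 [301.  239.  105.7  88. ]
mount 0.9 [227.5 308.   23.6  48.7]
mark 0.95 [299.5 239.9 103.3  93.9]
{'fx': 357.1341527485102, 'fy': 357.1341527485102, 'cx': 328.31413325117325, 'cy': 195.01487216369674, 'T_tool_cam': array([[ 3.03403526e-04, -9.60688692e-01, -2.77627709e-01,
         7.14871994e-02],
       [ 9.99999942e-01,  2.47901734e-04,  2.35016585e-04,
         1.10113038e-03],
       [-1.56953385e-04, -2.77627765e-01,  9.60688711e-01,
        -1.53015042e-01],
       [ 0.00000000e+00,  0.00000000e+00,  0.00000000e+00,
         1.00000000e+00]])}
```

Run:
```python
import cv2
a=cv2.imread("pics/scene0.png")[190:400,240:480];b=cv2.imread("pics/side0.png")[160:340,200:400]
cv2.imwrite("pics/a.png",cv2.resize(a,(685,600),interpolation=cv2.INTER_CUBIC));cv2.imwrite("pics/b.png",cv2.resize(b,(660,594),interpolation=cv2.INTER_CUBIC))
```

```text
(no output)
```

View pics/a.png

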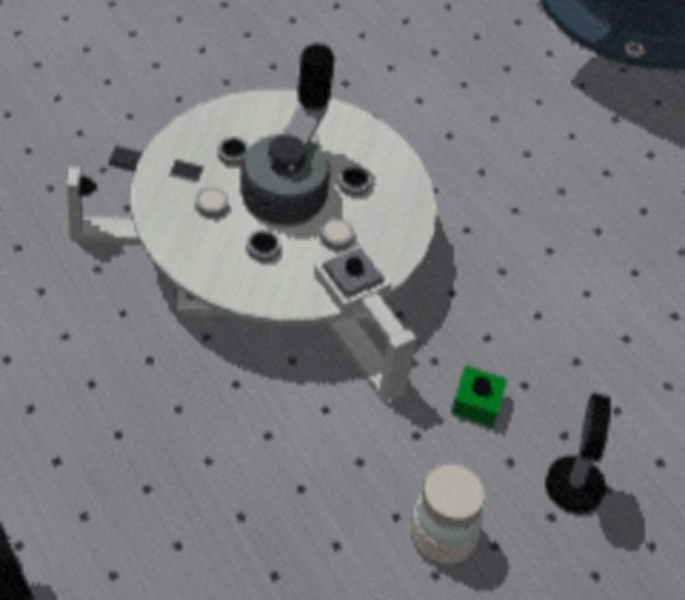

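View pics/b.png

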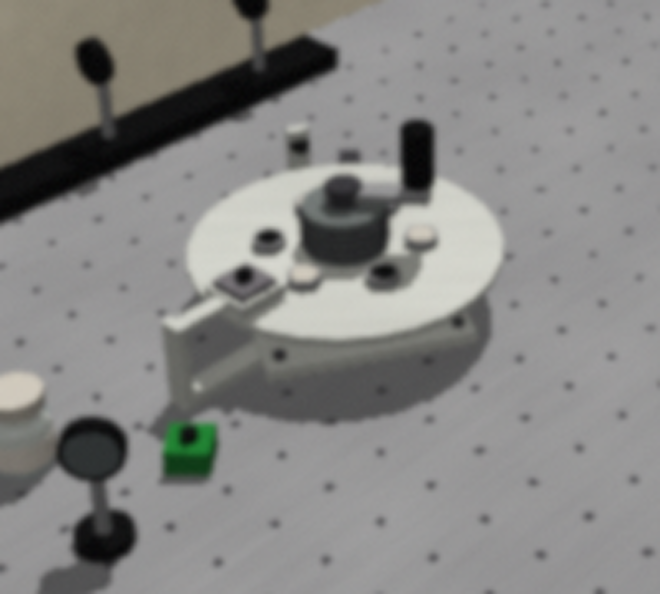

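```bash
cat > h.py <<'E'
import numpy as np,cv2
from scipy.spatial.transform import Rotation as R
from scipy.optimize import least_squares
from rig import robot
def cam(c):
    k=robot.get_calibration(c)
    if c=="wrist":
        o=robot.get_obs();T=k["T_tool_cam"];Rt=R.from_quat(o["ee_rot"]).as_matrix()
        M=Rt@T[:3,:3];t=Rt@T[:3,3]+o["eef_pos"]
    else: M=R.from_quat(k["rotation"]).as_matrix();t=np.array(k["xyz"])
    return k,M,t
def proj(c,P,C=None):
    k,M,t=C or cam(c);q=(np.atleast_2d(P)-t)@M
    return np.c_[k["fx"]*q[:,0]/q[:,2]+k["cx"],k["fy"]*q[:,1]/q[:,2]+k["cy"]]
def back(c,uv,z,C=None):
    k,M,t=C or cam(c);uv=np.atleast_2d(uv).astype(float)
    d=np.c_[(uv[:,0]-k["cx"])/k["fx"],(uv[:,1]-k["cy"])/k["fy"],np.ones(len(uv))]@M.T
    return t+d*((z-t[2])/d[:,2])[:,None]
E
python3 - <<'E'
from h import *
g={"scene":(lambda p:np.array(p)/2.857+[240,190]),"side":(lambda p:np.array(p)/3.3+[200,160])}
cen=[]
for c in g:
    im=cv2.imread(f"pics/{c}0.png");C=cam(c)
    gray=im.min(2);cx,cy=(336,257) if c=="scene" else (304,235)
    m=(gray>(175 if c=="scene" else 165)).astype(np.uint8)
    m=cv2.morphologyEx(m,cv2.MORPH_OPEN,np.ones((7,7)))
    n,l,s,ct=cv2.connectedComponentsWithStats(m);i=1+s[1:,4].argmax();print(c,s[i],gray[cy-10:cy+10].max())
    cn=max(cv2.findContours((l==i).astype(np.uint8),0,1)[0],key=len);h=cv2.convexHull(cn)[:,0]
    P=back(c,h,.069,C)[:,:2]
    f=least_squares(lambda v:np.hypot(*(P-v).T)-.15,P.mean(0),loss="soft_l1",f_scale=.002)
    print("axis",f.x,np.abs(f.fun).mean(),np.hypot(*(P-P.mean(0)).T).mean());cen.append(f.x)
ax=np.mean(cen,0)
pts={"scene":dict(tab=(125,158,.067),patch=(187,170,.069),ptip=(97,186,.077),wip=(352,268,.1),htop=(317,52,.2),hbot=(315,100,.14),knob=(288,153,.14),jar=(452,492,.075),mount=(576,484,.005)),
"side":dict(tab=(349,155,.067),ptip=(298,145,.077),htop=(417,128,.2),hbot=(417,182,.14),knob=(343,186,.14),wip=(244,278,.1),jar=(15,390,.075),mount=(103,538,.005))}
for c in pts:
    for n,(u,v,z) in pts[c].items():
        p=back(c,g[c]((u,v)),z)[0];d=p[:2]-ax;print(c,n,p.round(3),"r",np.hypot(*d).round(3),"brg",np.degrees(np.arctan2(d[1],d[0])).round(1))
E
```

```text
scene [ 291  261   61   40 1429] 189
axis [0.574194  0.1384937] 0.019416897453878527 0.07118942299076673
side [    0   285   141   115 10037] 207
axis [0.68506043 0.83406768] 0.028853548338581426 0.17466402142820617
scene tab [0.697 0.028 0.067] r 0.463 brg -81.7
scene patch [0.649 0.071 0.069] r 0.415 brg -87.3
scene ptip [0.741 0.058 0.077] r 0.442 brg -75.4
scene wip [0.582 0.27  0.1  ] r 0.222 brg -102.4
scene htop [0.526 0.096 0.2  ] r 0.404 brg -104.9
scene hbot [0.525 0.101 0.14 ] r 0.399 brg -105.1
scene knob [0.584 0.151 0.14 ] r 0.338 brg -97.7
scene jar [0.617 0.488 0.075] r 0.012 brg 173.6
scene mount [0.483 0.499 0.005] r 0.147 brg 174.9
side tab [0.699 0.019 0.067] r 0.473 brg -81.6
side ptip [0.739 0.052 0.077] r 0.448 brg -75.8
side htop [0.521 0.097 0.2  ] r 0.404 brg -105.6
side hbot [0.525 0.095 0.14 ] r 0.405 brg -105.0
side knob [0.57  0.146 0.14 ] r 0.345 brg -100.0
side wip [0.569 0.269 0.1  ] r 0.225 brg -105.6
side jar [0.612 0.483 0.075] r 0.018 brg -169.1
side mount [0.483 0.499 0.005] r 0.147 brg 175.2
```

Run:
```python
from h import *
g={"scene":(lambda p:np.array(p)/2.857+[240,190]),"side":(lambda p:np.array(p)/3.3+[200,160])}
for c in g:
    im=cv2.GaussianBlur(cv2.imread(f"pics/{c}0.png"),(0,0),.8).min(2).astype(np.float32);C=cam(c);c0=np.array([.575,.145])
    for it in range(6):
        P=[]
        for t in np.radians(np.arange(0,360,3)):
            r=np.arange(.13,.172,.0005);X=np.c_[c0[0]+r*np.cos(t),c0[1]+r*np.sin(t),0*r+.069]
            uv=proj(c,X,C).astype(np.float32);v=cv2.remap(im,uv[:,0],uv[:,1],1).ravel()
            gr=v[:-6]-v[6:];i=gr.argmax()
            if gr[i]>20:P.append(X[i+3,:2])
        P=np.array(P);f=least_squares(lambda v:np.hypot(*(P-v).T)-.15,c0,loss="soft_l1",f_scale=.001);c0=f.x
    print(c,c0,np.median(np.abs(f.fun)),len(P),np.median(f.fun))
rays=[]
for z in(.173,):
    for c,n in(("scene",1),("side",1)):
        im=robot.snapshot(c);r=robot.regions_of(c,"handle")[0];m=r["mask"];v,u=np.nonzero(m);print(c,back(c,(u.mean(),v.mean()),.169),m.sum())
print(robot.get_obs()["clock"])
```

```text
scene [0.57919895 0.1398435 ] 0.0005625333988109882 57 -0.0004437400365061295
side [0.58104088 0.13774915] 0.000665794179526058 21 -0.00024634782971486024
scene [[0.52548038 0.09638351 0.169     ]] 183
side [[0.52666544 0.09402286 0.169     ]] 185
1.2
```

```bash
cat >> h.py <<'E'
AX=np.array([.580,.139])
def rows(W,rot=0,Rt=None):
    """W: list of world displacements per row; rot: yaw deg per row (world ccw)."""
    Rt=Rt or R.from_quat(robot.get_obs()["ee_rot"]);out=[]
    for w in W:
        out.append({"travel":[round(float(x),3) for x in Rt.inv().apply(w)/.03],"angular":[0,0,round(-rot/4,3)]})
        Rt=R.from_euler("z",rot,degrees=True)*Rt
    return out
E
python3 - <<'E'
from h import *;import json
o=robot.get_obs();d=(np.array([.5255,.0955,.262])-o["eef_pos"])/24
print(json.dumps(rows([d]*12,40/12)))
E
```

```text
[{"travel": [0.731, -0.604, -0.056], "angular": [0, 0, -0.833]}, {"travel": [0.765, -0.56, -0.056], "angular": [0, 0, -0.833]}, {"travel": [0.796, -0.515, -0.056], "angular": [0, 0, -0.833]}, {"travel": [0.825, -0.467, -0.056], "angular": [0, 0, -0.833]}, {"travel": [0.851, -0.419, -0.056], "angular": [0, 0, -0.833]}, {"travel": [0.874, -0.369, -0.056], "angular": [0, 0, -0.833]}, {"travel": [0.893, -0.317, -0.056], "angular": [0, 0, -0.833]}, {"travel": [0.91, -0.265, -0.056], "angular": [0, 0, -0.833]}, {"travel": [0.924, -0.211, -0.056], "angular": [0, 0, -0.833]}, {"travel": [0.935, -0.157, -0.056], "angular": [0, 0, -0.833]}, {"travel": [0.942, -0.102, -0.056], "angular": [0, 0, -0.833]}, {"travel": [0.947, -0.048, -0.056], "angular": [0, 0, -0.833]}]
```

Emit:
{"method": "carry_out", "body": {
  "deltas": [
    {"travel":[0.73,-0.6,-0.06],"angular":[0,0,-0.83]},
    {"travel":[0.77,-0.56,-0.06],"angular":[0,0,-0.83]},
    {"travel":[0.8,-0.52,-0.06],"angular":[0,0,-0.83]},
    {"travel":[0.83,-0.47,-0.06],"angular":[0,0,-0.83]},
    {"travel":[0.85,-0.42,-0.06],"angular":[0,0,-0.83]},
    {"travel":[0.87,-0.37,-0.06],"angular":[0,0,-0.83]},
    {"travel":[0.89,-0.32,-0.06],"angular":[0,0,-0.83]},
    {"travel":[0.91,-0.27,-0.06],"angular":[0,0,-0.83]},
    {"travel":[0.92,-0.21,-0.06],"angular":[0,0,-0.83]},
    {"travel":[0.94,-0.16,-0.06],"angular":[0,0,-0.83]},
    {"travel":[0.94,-0.1,-0.06],"angular":[0,0,-0.83]},
    {"travel":[0.95,-0.05,-0.06],"angular":[0,0,-0.83]}
  ]
}}

```text
clock: 2.2
eef_pos: [0.3534, -0.1974, 0.2435]
ee_rot: [0.866, 0.5, 0.0, 0.0]
ft_force: [0.9, -0.4, 1.0]
gripper_width: 1.001
finger_force: 0.0
```

Run:
```python
from h import *;import json
o=robot.get_obs();print(o["eef_pos"],o["joint_positions"],R.from_quat(o["ee_rot"]).as_matrix()[:,0]);d=(np.array([.5255,.0955,.262])-o["eef_pos"])/12
print(json.dumps(rows([d]*2)))
```

```text
[ 0.35341344 -0.19736352  0.24347633] [-5.09353995e-01  2.36568042e-02 -2.12938870e-01  1.33370477e+00
  5.99613168e-05  1.58437492e+00] [4.99422923e-01 8.66358320e-01 6.66889144e-05]
[{"travel": [0.944, 0.008, -0.051], "angular": [0, 0, 0.0]}, {"travel": [0.944, 0.008, -0.051], "angular": [0, 0, 0.0]}]
```

Emit:
{"method": "carry_out", "body": {
  "deltas": [
    {"travel":[0.945,0.01,-0.05],"angular":[0,0,0]},
    {"travel":[0.945,0.01,-0.05],"angular":[0,0,0]},
    {"travel":[0.945,0.01,-0.05],"angular":[0,0,0]},
    {"travel":[0.945,0.01,-0.05],"angular":[0,0,0]},
    {"travel":[0.945,0.01,-0.05],"angular":[0,0,0]},
    {"travel":[0.945,0.01,-0.05],"angular":[0,0,0]},
    {"travel":[0.945,0.01,-0.05],"angular":[0,0,0]},
    {"travel":[0.945,0.01,-0.05],"angular":[0,0,0]},
    {"travel":[0.945,0.01,-0.05],"angular":[0,0,0]},
    {"travel":[0.945,0.01,-0.05],"angular":[0,0,0]},
    {"travel":[0.945,0.01,-0.05],"angular":[0,0,0]},
    {"travel":[0.945,0.01,-0.05],"angular":[0,0,0]}
  ]
}}

```text
clock: 3.2
eef_pos: [0.5273, 0.0953, 0.2613]
ee_rot: [0.866, 0.499, 0.0, 0.0]
ft_force: [1.3, 0.1, -0.7]
gripper_width: 0.997
finger_force: 0.0
```

Run:
```python
from h import *;import json
o=robot.get_obs();print(o["eef_pos"],o["clock"])
for c in("wrist","scene","side"):
    im=robot.snapshot(c);cv2.imwrite(f"pics/{c}1.png",im[...,::-1])
    for r in robot.regions_of(c,"handle")[:2]:
        v,u=np.nonzero(r["mask"]);print(c,r["p"],r["box"],back(c,(u.mean(),v.mean()),.169 if c!="wrist" else .2))
print(proj("wrist",[[.5255,.0955,.2],[.5255,.0955,.138],[.58,.139,.115],[.698,.025,.069]]))
print(json.dumps(rows([np.r_[.5255-o["eef_pos"][0],.0955-o["eef_pos"][1],.179-o["eef_pos"][2]]/4])))
ims=[cv2.imread(f"pics/{c}1.png") for c in("wrist","scene","side")]
cv2.imwrite("pics/c.png",np.vstack([cv2.resize(ims[0],(480,300)),np.hstack([ims[1][190:340,250:490],ims[2][160:310,190:430]])]))
```

```text
[0.52726681 0.09527656 0.26132603] 3.2
wrist 0.89 [330.3, 202.7, 48.4, 65.2] [[0.53121308 0.09952866 0.2       ]]
wrist 0.73 [362.4, 123.8, 341.2, 247.5] [[0.57361843 0.13964813 0.2       ]]
scene 0.78 [351.4, 218.2, 13.5, 18.9] [[0.52562762 0.09686873 0.169     ]]
scene 0.16 [326.6, 269.4, 127.9, 123.8] [[0.64168612 0.23373725 0.169     ]]
side 0.5 [327.0, 208.7, 14.3, 21.6] [[0.52566393 0.09571657 0.169     ]]
side 0.23 [300.4, 242.9, 103.9, 89.1] [[0.44767205 0.27007846 0.169     ]]
[[323.12275161 205.84348614]
 [324.24952498 181.93424738]
 [355.663832    96.94063661]
 [516.8740384  138.73867678]]
[{"travel": [-0.005, -0.013, 0.686], "angular": [0, 0, 0.0]}]
```

View pics/c.png

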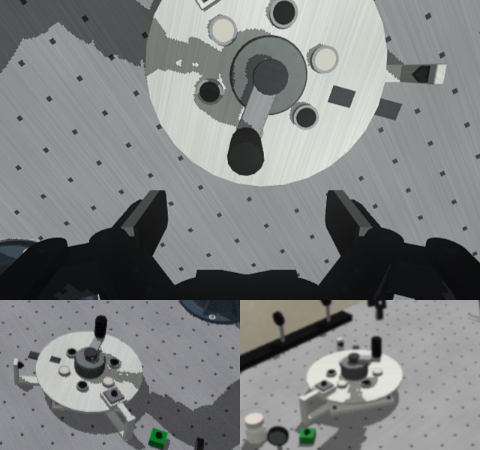

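Run:
```python
from h import *
im=cv2.GaussianBlur(cv2.imread("pics/wrist1.png"),(0,0),.8).min(2).astype(np.float32);C=cam("wrist")
def fit(c0,z,R0,lo,hi,sg,th,free=False):
    c0=np.array(c0)
    for it in range(6):
        P=[]
        for t in np.radians(np.arange(0,360,3)):
            r=np.arange(lo,hi,.0003);X=np.c_[c0[0]+r*np.cos(t),c0[1]+r*np.sin(t),0*r+z]
            uv=proj("wrist",X,C).astype(np.float32)
            if (uv.min()<3)or(uv[:,0].max()>636)or(uv[:,1].max()>396):continue
            v=cv2.remap(im,uv[:,0],uv[:,1],1).ravel();n=6
            gr=sg*(v[:-n]-v[n:]);i=gr.argmax()
            if gr[i]>th:P.append(X[i+n//2,:2])
        P=np.array(P);f=least_squares(lambda v:np.hypot(*(P-v[:2]).T)-(v[2] if free else R0),np.r_[c0,R0],loss="soft_l1",f_scale=.001);c0=f.x[:2]
    return f.x,np.median(np.abs(f.fun)),len(P)
print("disc",fit([.58,.139],.069,.15,.135,.165,1,25,True))
print("drum",fit([.58,.139],.115,.043,.035,.05,-1,25,True))
print("handle",fit([.5285,.0985],.2,.016,.01,.022,-1,15,True))
# tab, patch, pointer from the view (scaled pixel *4/3)
for n,(u,v,z) in dict(tabend=(399,110,.067),patch=(342,96,.069),ptip=(413,73,.080),htop=(245,160,.2)).items():
    p=back("wrist",(u*4/3,v*4/3),z,C)[0];d=p[:2]-AX;print(n,p,np.hypot(*d),np.degrees(np.arctan2(d[1],d[0])))
a=cv2.imread("pics/wrist1.png");cv2.imwrite("pics/d.png",np.hstack([cv2.resize(a[60:180,420:620],(400,240),interpolation=2),cv2.resize(a[140:260,260:460],(400,240),interpolation=2)]))
```

```text
disc (array([0.57971587, 0.13439052, 0.14924103]), np.float64(0.00017809227305426445), 79)
drum (array([0.57943672, 0.13479812, 0.04206362]), np.float64(0.0001600592501914619), 109)
handle (array([0.52699438, 0.09299353, 0.01663786]), np.float64(0.0008374405947884425), 104)
tabend [0.70863636 0.00965707 0.067     ] 0.1824195892078024 -45.156926358793775
patch [0.65159455 0.06370489 0.069     ] 0.10389963289119342 -46.443135485388964
ptip [0.73401033 0.04871975 0.08      ] 0.17852088412419884 -30.37866555785083
htop [0.52492436 0.09007205 0.2       ] 0.07367001139793093 -138.38283898300585
```

View pics/d.png

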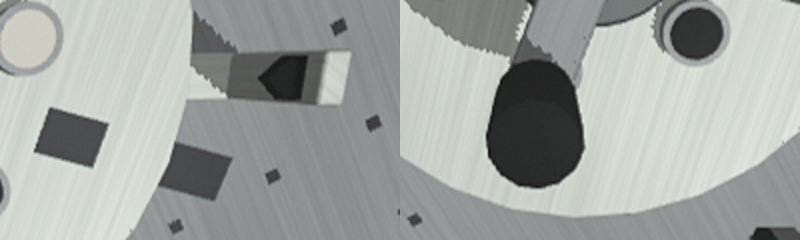

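Run:
```python
from h import *
o=robot.get_obs();print(rows([(np.array([.5255,.0935,.180])-o["eef_pos"])/4]))
```

```text
[{'travel': [-0.002, -0.006, 0.676], 'angular': [0, 0, 0.0]}]
```

Emit:
{"method": "carry_out", "body": {
  "deltas": [
    {"travel":[0,0,0.675],"angular":[0,0,0]},
    {"travel":[0,0,0.675],"angular":[0,0,0]},
    {"travel":[0,0,0.675],"angular":[0,0,0]},
    {"travel":[0,0,0.675],"angular":[0,0,0]},
    {"travel":[0,0,0],"angular":[0,0,0]}
  ]
}}

```text
clock: 3.92
eef_pos: [0.5243, 0.0924, 0.1772]
ee_rot: [0.867, 0.498, -0.002, -0.001]
ft_force: [-0.5, 0.4, -1.2]
gripper_width: 1.0
finger_force: 0.0
```

Emit:
{"method": "carry_out", "body": {
  "deltas": [
    {"travel":[0,0,0],"angular":[0,0,0]},
    {"travel":[0,0,0],"angular":[0,0,0]},
    {"travel":[0,0,0],"angular":[0,0,0]},
    {"travel":[0,0,0],"angular":[0,0,0]},
    {"travel":[0,0,0],"angular":[0,0,0]},
    {"travel":[0,0,0],"angular":[0,0,0]},
    {"travel":[0,0,0],"angular":[0,0,0]},
    {"travel":[0,0,0],"angular":[0,0,0]}
  ],
  "hand": -1
}}

```text
clock: 4.58
eef_pos: [0.5274, 0.0938, 0.1817]
ee_rot: [0.867, 0.499, 0.001, 0.001]
ft_force: [-0.9, -1.1, 7.1]
gripper_width: 0.338
finger_force: 58.6
```

Run:
```python
from h import *
im=robot.snapshot("wrist");cv2.imwrite("pics/w2.png",im[...,::-1]);o=robot.get_obs();print(o["clock"],o["eef_pos"],o["ft_force"],o["torque"])
cv2.imwrite("pics/w2s.png",cv2.resize(im[...,::-1],(480,300)))
print(o["joint_positions"])
```

```text
4.6333 [0.52734799 0.09383861 0.18166077] [-1.87115868 -0.97536812  6.97753551] [-0.26700449  0.27454891 -0.06396841]
[ 1.76255972e-01  2.70742048e-01 -7.22201651e-02  1.22561187e+00
 -2.62069811e-04  2.27271885e+00]
```

View pics/w2s.png

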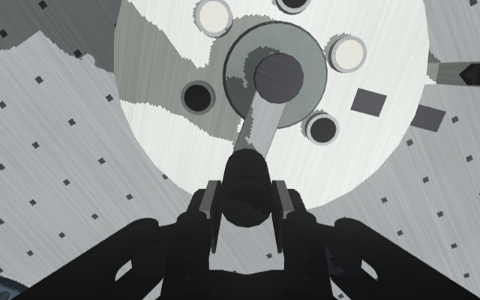

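```bash
cat >> h.py <<'E'
CEN={"scene":(.5792,.1398),"side":(.5805,.1380),"wrist":(.5796,.1346)}
TH=np.arange(0,360,.5)
def polar(c,im,C=None,z=.069):
    C=C or cam(c);r=np.arange(.080,.1805,.001);T,Rr=np.meshgrid(np.radians(TH),r,indexing="ij");cx,cy=CEN[c]
    X=np.c_[(cx+Rr*np.cos(T)).ravel(),(cy+Rr*np.sin(T)).ravel(),np.full(T.size,z)]
    uv=proj(c,X,C).astype(np.float32).reshape(*T.shape,2)
    return cv2.remap(im.min(2).astype(np.float32),uv[...,0],uv[...,1],1,borderValue=128),r
def bearing(c,im,C=None,pred=None,half=40):
    p,r=polar(c,im,C)
    def col(a,b): return p[:,(r>=a)&(r<=b)].mean(1)
    def k(w,g): # dark bar of half width w deg, flanks g
        t=np.minimum(TH,360-TH);q=np.where(t<=w,-1.,0);q/=-q.sum();f=np.where((t>w+1)&(t<=w+1+g),1.,0);return f/f.sum()-q
    cc=lambda s,q:np.real(np.fft.ifft(np.fft.fft(s)*np.conj(np.fft.fft(q))))
    s=np.minimum(cc(col(.092,.112),k(6,5)),80)+.7*np.minimum(cc(col(.154,.174),k(3.5,4)),60)
    m=np.ones(len(TH),bool)
    if pred is not None: m=np.abs((TH-pred+180)%360-180)<half
    i=np.where(m,s,-1e9).argmax();w=(i+np.arange(-3,4))%len(TH);a=np.polyfit(np.arange(-3,4),s[w],2)
    return ((TH[i]-.5*a[1]/(2*a[0])+180)%360-180),s[i]
E
python3 - <<'E'
from h import *
im=cv2.imread("pics/w2.png");p,r=polar("wrist",im)
i=(TH>=315-20)&(TH<315+30)
cv2.imwrite("pics/pol.png",p[i])
for rr in(.09,.095,.1,.105,.11,.115,.155,.16,.165,.17):
    j=abs(r-rr).argmin();print(rr,[(int(TH[q])-360,int(p[q,j])) for q in np.nonzero(i)[0][::4]])
print("w2",bearing("wrist",im))
for c in("scene","side"):
    for k in"01":print(c,k,bearing(c,cv2.imread(f"pics/{c}{k}.png")))
E
```

```text
0.09 [(-65, 230), (-63, 228), (-61, 228), (-59, 228), (-57, 229), (-55, 228), (-53, 229), (-51, 230), (-49, 87), (-47, 89), (-45, 91), (-43, 90), (-41, 91), (-39, 90), (-37, 88), (-35, 227), (-33, 226), (-31, 225), (-29, 225), (-27, 227), (-25, 230), (-23, 230), (-21, 228), (-19, 183), (-17, 176)]
0.095 [(-65, 230), (-63, 230), (-61, 232), (-59, 231), (-57, 230), (-55, 231), (-53, 231), (-51, 231), (-49, 86), (-47, 90), (-45, 90), (-43, 90), (-41, 91), (-39, 90), (-37, 83), (-35, 228), (-33, 227), (-31, 228), (-29, 229), (-27, 229), (-25, 228), (-23, 226), (-21, 223), (-19, 226), (-17, 231)]
0.1 [(-65, 232), (-63, 231), (-61, 230), (-59, 229), (-57, 230), (-55, 229), (-53, 229), (-51, 230), (-49, 88), (-47, 90), (-45, 91), (-43, 90), (-41, 91), (-39, 91), (-37, 133), (-35, 228), (-33, 228), (-31, 229), (-29, 227), (-27, 226), (-25, 227), (-23, 225), (-21, 228), (-19, 230), (-17, 227)]
0.105 [(-65, 230), (-63, 231), (-61, 230), (-59, 230), (-57, 231), (-55, 231), (-53, 231), (-51, 232), (-49, 112), (-47, 91), (-45, 91), (-43, 91), (-41, 90), (-39, 91), (-37, 208), (-35, 229), (-33, 23
[... 1547 characters left out ...]
 99), (-25, 109), (-23, 163), (-21, 166), (-19, 165), (-17, 167)]
0.17 [(-65, 169), (-63, 169), (-61, 169), (-59, 174), (-57, 169), (-55, 171), (-53, 170), (-51, 160), (-49, 165), (-47, 79), (-45, 82), (-43, 82), (-41, 81), (-39, 169), (-37, 163), (-35, 169), (-33, 166), (-31, 98), (-29, 97), (-27, 99), (-25, 127), (-23, 163), (-21, 166), (-19, 167), (-17, 163)]
w2 (np.float64(0.0), np.float64(122.0))
scene 0 (np.float64(0.0), np.float64(122.0))
scene 1 (np.float64(0.0), np.float64(122.0))
side 0 (np.float64(0.0), np.float64(122.0))
side 1 (np.float64(0.0), np.float64(122.0))[ WARN:0@0.392] global loadsave.cpp:1063 imwrite_ Unsupported depth image for selected encoder is fallbacked to CV_8U.
```

```bash
sed -i 's/np.where(t<=w,-1.,0);q\/=-q.sum()/np.where(t<=w,1.,0);q\/=q.sum()/; s/col(.092,.112)/col(.091,.108)/' h.py
python3 - <<'E'
from h import *
print("w2",bearing("wrist",cv2.imread("pics/w2.png")))
for c in("scene","side"):
    for k in"01":print(c,k,bearing(c,cv2.imread(f"pics/{c}{k}.png")))
E
```

```text
w2 (np.float64(-44.31297891285328), np.float64(122.0))
scene 0 (np.float64(-43.32851061217298), np.float64(122.0))
scene 1 (np.float64(-43.65440978592437), np.float64(122.0))
side 0 (np.float64(-44.946900874237826), np.float64(79.14063748845581))
side 1 (np.float64(-44.91696459029072), np.float64(82.170479639181))
```

```bash
sed -i 's/,80)+.7/,200)+.7/;s/k(3.5,4)),60)/k(3.5,4)),150)/' h.py
cat > plan.py <<'E'
# usage: plan.py w1 w2 ... (crank rad/s per row), "wxn" repeats; keeps the commanded phase and position error of rounding
import sys,json,os,numpy as np
S="phase.json";s=json.load(open(S)) if os.path.exists(S) else dict(phi=float(np.radians(-141.4)),e=[0,0])
W=[]
for a in sys.argv[1:]:
    w,n=(a.split("x")+["1"])[:2];W+=[float(w)]*int(n)
x=np.array([.4994,.8664]);y=np.array([.8664,-.4994]);e=np.array(s["e"]);phi=s["phi"];out=[]
P=lambda f:.07*np.array([np.cos(f),np.sin(f)])
for w in W:
    d=P(phi+w/12)-P(phi)+e;phi+=w/12
    t=np.round([d@x/.03,d@y/.03],2);e=d-.03*(t[0]*x+t[1]*y);out.append('{"travel":[%g,%g,0],"angular":[0,0,0]}'%tuple(t))
json.dump(dict(phi=phi,e=list(e)),open(S,"w"));print("["+",".join(out)+"]","phi end",round(float(np.degrees(phi)),1),len(W))
E
python3 plan.py .3 .6 .9 1.2
```

```text
[{"travel":[-0.02,0.05,0],"angular":[0,0,0]},{"travel":[-0.04,0.12,0],"angular":[0,0,0]},{"travel":[-0.04,0.16,0],"angular":[0,0,0]},{"travel":[-0.04,0.23,0],"angular":[0,0,0]}] phi end -127.1 4
```

Emit:
{"method": "carry_out", "body": {
  "deltas": [
    {"travel":[-0.02,0.05,0],"angular":[0,0,0]},
    {"travel":[-0.04,0.12,0],"angular":[0,0,0]},
    {"travel":[-0.04,0.16,0],"angular":[0,0,0]},
    {"travel":[-0.04,0.23,0],"angular":[0,0,0]}
  ]
}}

```text
clock: 4.97
eef_pos: [0.5398, 0.0821, 0.1817]
ee_rot: [0.866, 0.499, 0.001, 0.0]
ft_force: [-0.0, 1.7, 5.5]
gripper_width: 0.336
finger_force: 58.8
```

```bash
python3 plan.py 1.5 1.75x11
```

```text
[{"travel":[-0.02,0.29,0],"angular":[0,0,0]},{"travel":[0.02,0.34,0],"angular":[0,0,0]},{"travel":[0.08,0.34,0],"angular":[0,0,0]},{"travel":[0.12,0.31,0],"angular":[0,0,0]},{"travel":[0.17,0.3,0],"angular":[0,0,0]},{"travel":[0.2,0.27,0],"angular":[0,0,0]},{"travel":[0.25,0.23,0],"angular":[0,0,0]},{"travel":[0.27,0.2,0],"angular":[0,0,0]},{"travel":[0.31,0.16,0],"angular":[0,0,0]},{"travel":[0.32,0.11,0],"angular":[0,0,0]},{"travel":[0.33,0.06,0],"angular":[0,0,0]},{"travel":[0.34,0.01,0],"angular":[0,0,0]}] phi end -28.0 12
```

Emit:
{"method": "carry_out", "body": {
  "deltas": [
    {"travel":[-0.02,0.29,0],"angular":[0,0,0]},
    {"travel":[0.02,0.34,0],"angular":[0,0,0]},
    {"travel":[0.08,0.34,0],"angular":[0,0,0]},
    {"travel":[0.12,0.31,0],"angular":[0,0,0]},
    {"travel":[0.17,0.3,0],"angular":[0,0,0]},
    {"travel":[0.2,0.27,0],"angular":[0,0,0]}
  ]
}}

```text
clock: 5.47
eef_pos: [0.5969, 0.0704, 0.1817]
ee_rot: [0.866, 0.499, 0.002, -0.001]
ft_force: [-4.2, 11.9, 9.3]
gripper_width: 0.334
finger_force: 59.3
```

Emit:
{"method": "carry_out", "body": {
  "deltas": [
    {"travel":[0.25,0.23,0],"angular":[0,0,0]},
    {"travel":[0.27,0.2,0],"angular":[0,0,0]},
    {"travel":[0.31,0.16,0],"angular":[0,0,0]},
    {"travel":[0.32,0.11,0],"angular":[0,0,0]},
    {"travel":[0.33,0.06,0],"angular":[0,0,0]},
    {"travel":[0.34,0.01,0],"angular":[0,0,0]}
  ]
}}

```text
clock: 5.97
eef_pos: [0.6427, 0.1057, 0.1816]
ee_rot: [0.866, 0.499, 0.0, -0.001]
ft_force: [-8.1, 4.1, 10.8]
gripper_width: 0.34
finger_force: 59.6
```

```bash
cat > look.py <<'E'
from h import *;import sys
o=robot.get_obs()
for c in sys.argv[1:]:
    t=robot.get_obs()["clock"];C=cam(c);im=robot.snapshot(c)[...,::-1];cv2.imwrite(f"pics/{c}_{t:.2f}.png",im)
    p,r=polar(c,im,C);b=bearing(c,im,C);print(c,round(t,3),"tab",np.round(b,1))
print("F",o["ft_force"].round(1),o["eef_pos"].round(4),"phase",np.degrees(np.arctan2(*(o["eef_pos"][:2]-[.580,.137])[::-1])).round(1),np.hypot(*(o["eef_pos"][:2]-[.58,.137])).round(4))
E
python3 look.py scene; python3 plan.py 1.75x12
```

```text
scene 5.967 tab [  3.  158.1]
F [-8.1  4.1 10.8] [0.6427 0.1057 0.1816] phase -26.5 0.0701
[{"travel":[0.34,-0.03,0],"angular":[0,0,0]},{"travel":[0.33,-0.09,0],"angular":[0,0,0]},{"travel":[0.31,-0.13,0],"angular":[0,0,0]},{"travel":[0.29,-0.17,0],"angular":[0,0,0]},{"travel":[0.26,-0.22,0],"angular":[0,0,0]},{"travel":[0.23,-0.25,0],"angular":[0,0,0]},{"travel":[0.19,-0.29,0],"angular":[0,0,0]},{"travel":[0.15,-0.3,0],"angular":[0,0,0]},{"travel":[0.1,-0.33,0],"angular":[0,0,0]},{"travel":[0.05,-0.33,0],"angular":[0,0,0]},{"travel":[-0,-0.34,0],"angular":[0,0,0]},{"travel":[-0.05,-0.34,0],"angular":[0,0,0]}] phi end 72.3 12
```

Emit:
{"method": "carry_out", "body": {
  "deltas": [
    {"travel":[0.34,-0.03,0],"angular":[0,0,0]},
    {"travel":[0.33,-0.09,0],"angular":[0,0,0]},
    {"travel":[0.31,-0.13,0],"angular":[0,0,0]},
    {"travel":[0.29,-0.17,0],"angular":[0,0,0]},
    {"travel":[0.26,-0.22,0],"angular":[0,0,0]},
    {"travel":[0.23,-0.25,0],"angular":[0,0,0]},
    {"travel":[0.19,-0.29,0],"angular":[0,0,0]},
    {"travel":[0.15,-0.3,0],"angular":[0,0,0]},
    {"travel":[0.1,-0.33,0],"angular":[0,0,0]},
    {"travel":[0.05,-0.33,0],"angular":[0,0,0]},
    {"travel":[0,-0.34,0],"angular":[0,0,0]},
    {"travel":[-0.05,-0.34,0],"angular":[0,0,0]}
  ]
}}

```text
clock: 7.02
eef_pos: [0.6042, 0.205, 0.1818]
ee_rot: [0.866, 0.499, 0.002, 0.0]
ft_force: [1.5, 2.5, 7.0]
gripper_width: 0.338
finger_force: 59.3
```

```bash
python3 look.py scene; python3 plan.py 1.75x12
```

```text
scene 7.017 tab [-153.3  157.3]
F [1.5 2.5 7. ] [0.6042 0.205  0.1818] phase 70.4 0.0721
[{"travel":[-0.09,-0.33,0],"angular":[0,0,0]},{"travel":[-0.15,-0.31,0],"angular":[0,0,0]},{"travel":[-0.18,-0.28,0],"angular":[0,0,0]},{"travel":[-0.23,-0.26,0],"angular":[0,0,0]},{"travel":[-0.26,-0.21,0],"angular":[0,0,0]},{"travel":[-0.29,-0.18,0],"angular":[0,0,0]},{"travel":[-0.31,-0.14,0],"angular":[0,0,0]},{"travel":[-0.33,-0.09,0],"angular":[0,0,0]},{"travel":[-0.33,-0.04,0],"angular":[0,0,0]},{"travel":[-0.34,0.01,0],"angular":[0,0,0]},{"travel":[-0.34,0.06,0],"angular":[0,0,0]},{"travel":[-0.32,0.11,0],"angular":[0,0,0]}] phi end 172.5 12
```

Run:
```python
from h import *
im=cv2.imread("pics/scene_7.02.png");print(bearing("scene",im,pred=75,half=35))
p,r=polar("scene",im)
print("tabring",[(int(t),int(v)) for t,v in zip(TH[80:240:4],p[80:240:4,(r>.154)&(r<.174)].mean(1))])
print("patch",[(int(t),int(v)) for t,v in zip(TH[80:240:4],p[80:240:4,(r>.091)&(r<.108)].mean(1))])
```

```text
(np.float64(73.53357710127489), np.float64(106.63918554277383))
tabring [(40, 83), (42, 83), (44, 83), (46, 84), (48, 85), (50, 84), (52, 82), (54, 82), (56, 83), (58, 83), (60, 83), (62, 83), (64, 83), (66, 80), (68, 82), (70, 54), (72, 57), (74, 54), (76, 53), (78, 82), (80, 113), (82, 113), (84, 110), (86, 95), (88, 100), (90, 95), (92, 111), (94, 115), (96, 108), (98, 76), (100, 78), (102, 80), (104, 80), (106, 79), (108, 79), (110, 79), (112, 78), (114, 79), (116, 79), (118, 79)]
patch [(40, 193), (42, 191), (44, 191), (46, 192), (48, 188), (50, 190), (52, 191), (54, 192), (56, 194), (58, 194), (60, 194), (62, 194), (64, 193), (66, 188), (68, 125), (70, 60), (72, 54), (74, 42), (76, 36), (78, 67), (80, 96), (82, 109), (84, 84), (86, 58), (88, 62), (90, 64), (92, 65), (94, 62), (96, 51), (98, 42), (100, 40), (102, 45), (104, 68), (106, 100), (108, 120), (110, 152), (112, 187), (114, 195), (116, 196), (118, 197)]
```

Emit:
{"method": "carry_out", "body": {
  "deltas": [
    {"travel":[-0.09,-0.33,0],"angular":[0,0,0]},
    {"travel":[-0.15,-0.31,0],"angular":[0,0,0]},
    {"travel":[-0.18,-0.28,0],"angular":[0,0,0]},
    {"travel":[-0.23,-0.26,0],"angular":[0,0,0]},
    {"travel":[-0.26,-0.21,0],"angular":[0,0,0]},
    {"travel":[-0.29,-0.18,0],"angular":[0,0,0]},
    {"travel":[-0.31,-0.14,0],"angular":[0,0,0]},
    {"travel":[-0.33,-0.09,0],"angular":[0,0,0]},
    {"travel":[-0.33,-0.04,0],"angular":[0,0,0]},
    {"travel":[-0.34,0.01,0],"angular":[0,0,0]},
    {"travel":[-0.34,0.06,0],"angular":[0,0,0]},
    {"travel":[-0.32,0.11,0],"angular":[0,0,0]}
  ]
}}

```text
clock: 8.07
eef_pos: [0.5113, 0.1467, 0.1816]
ee_rot: [0.866, 0.5, 0.0, -0.001]
ft_force: [-6.2, 1.6, 12.4]
gripper_width: 0.339
finger_force: 60.4
```

```bash
sed -i 's/for c in sys.argv\[1:\]/pr=float(sys.argv[1])\nfor c in sys.argv[2:]/; s/bearing(c,im,C)/bearing(c,im,C,pr,35)/' look.py; python3 look.py 147 scene; python3 plan.py 1.75x12
```

```text
scene 8.067 tab [154.1 138.6]
F [-6.2  1.6 12.4] [0.5113 0.1467 0.1816] phase 171.9 0.0694
[{"travel":[-0.3,0.15,0],"angular":[0,0,0]},{"travel":[-0.28,0.19,0],"angular":[0,0,0]},{"travel":[-0.25,0.24,0],"angular":[0,0,0]},{"travel":[-0.21,0.27,0],"angular":[0,0,0]},{"travel":[-0.17,0.29,0],"angular":[0,0,0]},{"travel":[-0.13,0.32,0],"angular":[0,0,0]},{"travel":[-0.07,0.33,0],"angular":[0,0,0]},{"travel":[-0.03,0.34,0],"angular":[0,0,0]},{"travel":[0.02,0.34,0],"angular":[0,0,0]},{"travel":[0.07,0.33,0],"angular":[0,0,0]},{"travel":[0.12,0.32,0],"angular":[0,0,0]},{"travel":[0.16,0.3,0],"angular":[0,0,0]}] phi end 272.8 12
```

```bash
python3 -c "
import json,numpy as np;json.dump(dict(phi=float(np.radians(172.5)),e=[0,0]),open('phase.json','w'))"; python3 plan.py 1.6x12;python3 plan.py 1.6x12
```

```text
[{"travel":[-0.28,0.14,0],"angular":[0,0,0]},{"travel":[-0.26,0.17,0],"angular":[0,0,0]},{"travel":[-0.23,0.21,0],"angular":[0,0,0]},{"travel":[-0.2,0.23,0],"angular":[0,0,0]},{"travel":[-0.17,0.26,0],"angular":[0,0,0]},{"travel":[-0.14,0.28,0],"angular":[0,0,0]},{"travel":[-0.09,0.3,0],"angular":[0,0,0]},{"travel":[-0.06,0.31,0],"angular":[0,0,0]},{"travel":[-0.01,0.31,0],"angular":[0,0,0]},{"travel":[0.03,0.31,0],"angular":[0,0,0]},{"travel":[0.06,0.3,0],"angular":[0,0,0]},{"travel":[0.11,0.29,0],"angular":[0,0,0]}] phi end 264.2 12
[{"travel":[0.15,0.27,0],"angular":[0,0,0]},{"travel":[0.18,0.26,0],"angular":[0,0,0]},{"travel":[0.21,0.22,0],"angular":[0,0,0]},{"travel":[0.24,0.2,0],"angular":[0,0,0]},{"travel":[0.27,0.16,0],"angular":[0,0,0]},{"travel":[0.28,0.13,0],"angular":[0,0,0]},{"travel":[0.3,0.09,0],"angular":[0,0,0]},{"travel":[0.31,0.04,0],"angular":[0,0,0]},{"travel":[0.31,0.01,0],"angular":[0,0,0]},{"travel":[0.31,-0.04,0],"angular":[0,0,0]},{"travel":[0.3,-0.08,0],"angular":[0,0,0]},{"travel":[0.29,-0.11,0],"angular":[0,0,0]}] phi end 355.8 12
```

Emit:
{"method": "carry_out", "body": {
  "deltas": [
    {"travel":[-0.28,0.14,0],"angular":[0,0,0]},
    {"travel":[-0.26,0.17,0],"angular":[0,0,0]},
    {"travel":[-0.23,0.21,0],"angular":[0,0,0]},
    {"travel":[-0.2,0.23,0],"angular":[0,0,0]},
    {"travel":[-0.17,0.26,0],"angular":[0,0,0]},
    {"travel":[-0.14,0.28,0],"angular":[0,0,0]},
    {"travel":[-0.09,0.3,0],"angular":[0,0,0]},
    {"travel":[-0.06,0.31,0],"angular":[0,0,0]},
    {"travel":[-0.01,0.31,0],"angular":[0,0,0]},
    {"travel":[0.03,0.31,0],"angular":[0,0,0]},
    {"travel":[0.06,0.3,0],"angular":[0,0,0]},
    {"travel":[0.11,0.29,0],"angular":[0,0,0]}
  ]
}}

```text
clock: 9.12
eef_pos: [0.5763, 0.0687, 0.1817]
ee_rot: [0.866, 0.499, 0.002, -0.001]
ft_force: [-0.0, 9.3, 6.8]
gripper_width: 0.339
finger_force: 59.8
```

```bash
python3 look.py -130 scene
```

```text
scene 9.117 tab [-125.   123.6]
F [-0.   9.3  6.8] [0.5763 0.0687 0.1817] phase -93.1 0.0684
```

Emit:
{"method": "carry_out", "body": {
  "deltas": [
    {"travel":[0.15,0.27,0],"angular":[0,0,0]},
    {"travel":[0.18,0.26,0],"angular":[0,0,0]},
    {"travel":[0.21,0.22,0],"angular":[0,0,0]},
    {"travel":[0.24,0.2,0],"angular":[0,0,0]},
    {"travel":[0.27,0.16,0],"angular":[0,0,0]},
    {"travel":[0.28,0.13,0],"angular":[0,0,0]},
    {"travel":[0.3,0.09,0],"angular":[0,0,0]},
    {"travel":[0.31,0.04,0],"angular":[0,0,0]},
    {"travel":[0.31,0.01,0],"angular":[0,0,0]},
    {"travel":[0.31,-0.04,0],"angular":[0,0,0]},
    {"travel":[0.3,-0.08,0],"angular":[0,0,0]},
    {"travel":[0.29,-0.11,0],"angular":[0,0,0]}
  ]
}}

```text
clock: 10.17
eef_pos: [0.6508, 0.1326, 0.1816]
ee_rot: [0.866, 0.499, -0.0, -0.001]
ft_force: [-9.8, -0.7, 12.9]
gripper_width: 0.336
finger_force: 60.5
```

```bash
python3 look.py -60 scene; python3 plan.py 1.6x12;python3 plan.py 1.6x12
```

```text
scene 10.167 tab [-49.5 158. ]
F [-9.8 -0.7 12.9] [0.6508 0.1326 0.1816] phase -3.5 0.071
[{"travel":[0.27,-0.16,0],"angular":[0,0,0]},{"travel":[0.24,-0.19,0],"angular":[0,0,0]},{"travel":[0.22,-0.21,0],"angular":[0,0,0]},{"travel":[0.19,-0.25,0],"angular":[0,0,0]},{"travel":[0.16,-0.27,0],"angular":[0,0,0]},{"travel":[0.12,-0.29,0],"angular":[0,0,0]},{"travel":[0.07,-0.3,0],"angular":[0,0,0]},{"travel":[0.04,-0.31,0],"angular":[0,0,0]},{"travel":[-0,-0.31,0],"angular":[0,0,0]},{"travel":[-0.05,-0.31,0],"angular":[0,0,0]},{"travel":[-0.08,-0.3,0],"angular":[0,0,0]},{"travel":[-0.13,-0.28,0],"angular":[0,0,0]}] phi end 447.5 12
[{"travel":[-0.16,-0.27,0],"angular":[0,0,0]},{"travel":[-0.2,-0.24,0],"angular":[0,0,0]},{"travel":[-0.22,-0.21,0],"angular":[0,0,0]},{"travel":[-0.25,-0.18,0],"angular":[0,0,0]},{"travel":[-0.28,-0.15,0],"angular":[0,0,0]},{"travel":[-0.29,-0.11,0],"angular":[0,0,0]},{"travel":[-0.3,-0.07,0],"angular":[0,0,0]},{"travel":[-0.31,-0.03,0],"angular":[0,0,0]},{"travel":[-0.31,0.02,0],"angular":[0,0,0]},{"travel":[-0.31,0.05,0],"angular":[0,0,0]},{"travel":[-0.29,0.1,0],"angular":[0,0,0]},{"travel":[-0.29,0.13,0],"angular":[0,0,0]}] phi end 539.2 12
```

```bash
python3 -c "
import json,numpy as np;json.dump(dict(phi=float(np.radians(355.8)),e=[0,0]),open('phase.json','w'))"; for i in 1 2; do python3 plan.py 1.55x12;done
```

```text
[{"travel":[0.26,-0.15,0],"angular":[0,0,0]},{"travel":[0.24,-0.18,0],"angular":[0,0,0]},{"travel":[0.22,-0.21,0],"angular":[0,0,0]},{"travel":[0.19,-0.24,0],"angular":[0,0,0]},{"travel":[0.15,-0.25,0],"angular":[0,0,0]},{"travel":[0.12,-0.28,0],"angular":[0,0,0]},{"travel":[0.08,-0.29,0],"angular":[0,0,0]},{"travel":[0.05,-0.3,0],"angular":[0,0,0]},{"travel":[0.01,-0.3,0],"angular":[0,0,0]},{"travel":[-0.03,-0.3,0],"angular":[0,0,0]},{"travel":[-0.07,-0.29,0],"angular":[0,0,0]},{"travel":[-0.11,-0.28,0],"angular":[0,0,0]}] phi end 444.6 12
[{"travel":[-0.14,-0.27,0],"angular":[0,0,0]},{"travel":[-0.18,-0.24,0],"angular":[0,0,0]},{"travel":[-0.21,-0.22,0],"angular":[0,0,0]},{"travel":[-0.23,-0.19,0],"angular":[0,0,0]},{"travel":[-0.25,-0.16,0],"angular":[0,0,0]},{"travel":[-0.28,-0.13,0],"angular":[0,0,0]},{"travel":[-0.28,-0.09,0],"angular":[0,0,0]},{"travel":[-0.3,-0.05,0],"angular":[0,0,0]},{"travel":[-0.3,-0.01,0],"angular":[0,0,0]},{"travel":[-0.3,0.02,0],"angular":[0,0,0]},{"travel":[-0.3,0.07,0],"angular":[0,0,0]},{"travel":[-0.28,0.1,0],"angular":[0,0,0]}] phi end 533.4 12
```

Emit:
{"method": "carry_out", "body": {
  "deltas": [
    {"travel":[0.26,-0.15,0],"angular":[0,0,0]},
    {"travel":[0.24,-0.18,0],"angular":[0,0,0]},
    {"travel":[0.22,-0.21,0],"angular":[0,0,0]},
    {"travel":[0.19,-0.24,0],"angular":[0,0,0]},
    {"travel":[0.15,-0.25,0],"angular":[0,0,0]},
    {"travel":[0.12,-0.28,0],"angular":[0,0,0]},
    {"travel":[0.08,-0.29,0],"angular":[0,0,0]},
    {"travel":[0.05,-0.3,0],"angular":[0,0,0]},
    {"travel":[0.01,-0.3,0],"angular":[0,0,0]},
    {"travel":[-0.03,-0.3,0],"angular":[0,0,0]},
    {"travel":[-0.07,-0.29,0],"angular":[0,0,0]},
    {"travel":[-0.11,-0.28,0],"angular":[0,0,0]}
  ]
}}

```text
clock: 11.22
eef_pos: [0.5899, 0.2083, 0.1817]
ee_rot: [0.866, 0.499, 0.002, -0.0]
ft_force: [0.5, 4.7, 7.2]
gripper_width: 0.339
finger_force: 59.9
```

Emit:
{"method": "carry_out", "body": {
  "deltas": [
    {"travel":[-0.14,-0.27,0],"angular":[0,0,0]},
    {"travel":[-0.18,-0.24,0],"angular":[0,0,0]},
    {"travel":[-0.21,-0.22,0],"angular":[0,0,0]},
    {"travel":[-0.23,-0.19,0],"angular":[0,0,0]},
    {"travel":[-0.25,-0.16,0],"angular":[0,0,0]},
    {"travel":[-0.28,-0.13,0],"angular":[0,0,0]},
    {"travel":[-0.28,-0.09,0],"angular":[0,0,0]},
    {"travel":[-0.3,-0.05,0],"angular":[0,0,0]},
    {"travel":[-0.3,-0.01,0],"angular":[0,0,0]},
    {"travel":[-0.3,0.02,0],"angular":[0,0,0]},
    {"travel":[-0.3,0.07,0],"angular":[0,0,0]},
    {"travel":[-0.28,0.1,0],"angular":[0,0,0]}
  ]
}}

```text
clock: 12.22
eef_pos: [0.5113, 0.1456, 0.1816]
ee_rot: [0.866, 0.499, -0.0, -0.001]
ft_force: [-6.5, 1.4, 13.5]
gripper_width: 0.335
finger_force: 60.5
```

```bash
python3 look.py 95 scene; for i in 1 2; do python3 plan.py 1.55x12;done
```

```text
scene 12.217 tab [101.4  91.5]
F [-6.5  1.4 13.5] [0.5113 0.1456 0.1816] phase 172.8 0.0693
[{"travel":[-0.27,0.13,0],"angular":[0,0,0]},{"travel":[-0.25,0.17,0],"angular":[0,0,0]},{"travel":[-0.22,0.21,0],"angular":[0,0,0]},{"travel":[-0.2,0.22,0],"angular":[0,0,0]},{"travel":[-0.16,0.26,0],"angular":[0,0,0]},{"travel":[-0.13,0.27,0],"angular":[0,0,0]},{"travel":[-0.1,0.28,0],"angular":[0,0,0]},{"travel":[-0.06,0.3,0],"angular":[0,0,0]},{"travel":[-0.02,0.3,0],"angular":[0,0,0]},{"travel":[0.02,0.3,0],"angular":[0,0,0]},{"travel":[0.06,0.29,0],"angular":[0,0,0]},{"travel":[0.1,0.29,0],"angular":[0,0,0]}] phi end 622.2 12
[{"travel":[0.13,0.27,0],"angular":[0,0,0]},{"travel":[0.16,0.25,0],"angular":[0,0,0]},{"travel":[0.2,0.23,0],"angular":[0,0,0]},{"travel":[0.22,0.2,0],"angular":[0,0,0]},{"travel":[0.25,0.17,0],"angular":[0,0,0]},{"travel":[0.27,0.14,0],"angular":[0,0,0]},{"travel":[0.28,0.1,0],"angular":[0,0,0]},{"travel":[0.3,0.07,0],"angular":[0,0,0]},{"travel":[0.3,0.02,0],"angular":[0,0,0]},{"travel":[0.3,-0.01,0],"angular":[0,0,0]},{"travel":[0.29,-0.05,0],"angular":[0,0,0]},{"travel":[0.29,-0.09,0],"angular":[0,0,0]}] phi end 711.0 12
```

```bash
python3 -c "
import json,numpy as np;json.dump(dict(phi=float(np.radians(533.4)),e=[0,0]),open('phase.json','w'))"; for i in 1 2 3; do python3 plan.py 1.51x12;done
```

```text
[{"travel":[-0.26,0.13,0],"angular":[0,0,0]},{"travel":[-0.24,0.17,0],"angular":[0,0,0]},{"travel":[-0.22,0.19,0],"angular":[0,0,0]},{"travel":[-0.2,0.22,0],"angular":[0,0,0]},{"travel":[-0.16,0.24,0],"angular":[0,0,0]},{"travel":[-0.14,0.27,0],"angular":[0,0,0]},{"travel":[-0.1,0.27,0],"angular":[0,0,0]},{"travel":[-0.06,0.29,0],"angular":[0,0,0]},{"travel":[-0.03,0.29,0],"angular":[0,0,0]},{"travel":[0.01,0.29,0],"angular":[0,0,0]},{"travel":[0.05,0.29,0],"angular":[0,0,0]},{"travel":[0.08,0.29,0],"angular":[0,0,0]}] phi end 619.9 12
[{"travel":[0.12,0.26,0],"angular":[0,0,0]},{"travel":[0.15,0.26,0],"angular":[0,0,0]},{"travel":[0.18,0.23,0],"angular":[0,0,0]},{"travel":[0.21,0.21,0],"angular":[0,0,0]},{"travel":[0.23,0.17,0],"angular":[0,0,0]},{"travel":[0.25,0.15,0],"angular":[0,0,0]},{"travel":[0.27,0.12,0],"angular":[0,0,0]},{"travel":[0.28,0.08,0],"angular":[0,0,0]},{"travel":[0.29,0.05,0],"angular":[0,0,0]},{"travel":[0.3,0,0],"angular":[0,0,0]},{"travel":[0.29,-0.02,0],"angular":[0,0,0]},{"travel":[0.28,-0.07,0],"angular":[0,0,0]}] phi end 706.4 12
[{"travel":[0.28,-0.1,0],"angular":[0,0,0]},{"travel":[0.26,-0.13,0],"angular":[0,0,0]},{"travel":[0.24,-0.17,0],"angular":[0,0,0]},{"travel":[0.22,-0.19,0],"angular":[0,0,0]},{"travel":[0.19,-0.23,0],"angular":[0,0,0]},{"travel":[0.17,-0.24,0],"angular":[0,0,0]},{"travel":[0.13,-0.26,0],"angular":[0,0,0]},{"travel":[0.1,-0.28,0],"angular":[0,0,0]},{"travel":[0.06,-0.28,0],"angular":[0,0,0]},{"travel":[0.03,-0.3,0],"angular":[0,0,0]},{"travel":[-0.01,-0.29,0],"angular":[0,0,0]},{"travel":[-0.05,-0.29,0],"angular":[0,0,0]}] phi end 792.9 12
```

Emit:
{"method": "carry_out", "body": {
  "deltas": [
    {"travel":[-0.26,0.13,0],"angular":[0,0,0]},
    {"travel":[-0.24,0.17,0],"angular":[0,0,0]},
    {"travel":[-0.22,0.19,0],"angular":[0,0,0]},
    {"travel":[-0.2,0.22,0],"angular":[0,0,0]},
    {"travel":[-0.16,0.24,0],"angular":[0,0,0]},
    {"travel":[-0.14,0.27,0],"angular":[0,0,0]},
    {"travel":[-0.1,0.27,0],"angular":[0,0,0]},
    {"travel":[-0.06,0.29,0],"angular":[0,0,0]},
    {"travel":[-0.03,0.29,0],"angular":[0,0,0]},
    {"travel":[0.01,0.29,0],"angular":[0,0,0]},
    {"travel":[0.05,0.29,0],"angular":[0,0,0]},
    {"travel":[0.08,0.29,0],"angular":[0,0,0]}
  ]
}}

```text
clock: 13.27
eef_pos: [0.5714, 0.0692, 0.1817]
ee_rot: [0.866, 0.499, 0.002, -0.0]
ft_force: [1.6, 10.6, 8.3]
gripper_width: 0.338
finger_force: 59.9
```

Emit:
{"method": "carry_out", "body": {
  "deltas": [
    {"travel":[0.12,0.26,0],"angular":[0,0,0]},
    {"travel":[0.15,0.26,0],"angular":[0,0,0]},
    {"travel":[0.18,0.23,0],"angular":[0,0,0]},
    {"travel":[0.21,0.21,0],"angular":[0,0,0]},
    {"travel":[0.23,0.17,0],"angular":[0,0,0]},
    {"travel":[0.25,0.15,0],"angular":[0,0,0]},
    {"travel":[0.27,0.12,0],"angular":[0,0,0]},
    {"travel":[0.28,0.08,0],"angular":[0,0,0]},
    {"travel":[0.29,0.05,0],"angular":[0,0,0]},
    {"travel":[0.3,0,0],"angular":[0,0,0]},
    {"travel":[0.29,-0.02,0],"angular":[0,0,0]},
    {"travel":[0.28,-0.07,0],"angular":[0,0,0]}
  ]
}}

```text
clock: 14.27
eef_pos: [0.649, 0.1216, 0.1816]
ee_rot: [0.866, 0.499, -0.0, -0.001]
ft_force: [-10.3, 2.2, 13.0]
gripper_width: 0.339
finger_force: 60.5
```

```bash
python3 look.py -113 scene; for i in 1 2; do python3 plan.py 1.51x12;done
```

```text
scene 14.267 tab [-125.9  169.5]
F [-10.3   2.2  13. ] [0.649  0.1216 0.1816] phase -12.6 0.0707
[{"travel":[-0.08,-0.28,0],"angular":[0,0,0]},{"travel":[-0.12,-0.27,0],"angular":[0,0,0]},{"travel":[-0.15,-0.25,0],"angular":[0,0,0]},{"travel":[-0.18,-0.23,0],"angular":[0,0,0]},{"travel":[-0.21,-0.21,0],"angular":[0,0,0]},{"travel":[-0.24,-0.18,0],"angular":[0,0,0]},{"travel":[-0.25,-0.14,0],"angular":[0,0,0]},{"travel":[-0.27,-0.12,0],"angular":[0,0,0]},{"travel":[-0.28,-0.08,0],"angular":[0,0,0]},{"travel":[-0.29,-0.04,0],"angular":[0,0,0]},{"travel":[-0.3,-0.01,0],"angular":[0,0,0]},{"travel":[-0.29,0.03,0],"angular":[0,0,0]}] phi end 879.5 12
[{"travel":[-0.28,0.07,0],"angular":[0,0,0]},{"travel":[-0.28,0.1,0],"angular":[0,0,0]},{"travel":[-0.26,0.13,0],"angular":[0,0,0]},{"travel":[-0.24,0.17,0],"angular":[0,0,0]},{"travel":[-0.22,0.2,0],"angular":[0,0,0]},{"travel":[-0.19,0.22,0],"angular":[0,0,0]},{"travel":[-0.16,0.24,0],"angular":[0,0,0]},{"travel":[-0.13,0.26,0],"angular":[0,0,0]},{"travel":[-0.1,0.28,0],"angular":[0,0,0]},{"travel":[-0.06,0.29,0],"angular":[0,0,0]},{"travel":[-0.03,0.29,0],"angular":[0,0,0]},{"travel":[0.01,0.29,0],"angular":[0,0,0]}] phi end 966.0 12
```

```bash
cat > fit.py <<'E'
import numpy as np;from scipy.optimize import least_squares
# crank rows: (start, list of w)
seg=[(4.6333,[.3,.6,.9,1.2,1.5]+[1.75]*11),(6.0167,[1.75]*12),(7.0667,[1.75]*12),(8.1167,[1.6]*12),(9.1667,[1.6]*12),(10.2167,[1.55]*24),(12.2667,[1.51]*24)]
obs=[(4.633,-44),(5.967,3.),(7.017,73.5),(8.067,154.1),(9.117,235),(10.167,310.5),(14.267,594.1)]
def sim(J,D,t1,seg=seg,lag=.05,dt=.005):
    t=np.arange(4.6,t1,dt);c=np.zeros(len(t))
    for s,W in seg:
        i=((t-s)*12).astype(int);m=(t>=s)&(i<len(W));c[m]=np.array(W)[i[m]]
    cl=0;w=0;a=0;A=[];Wd=[]
    for ci in c:
        cl+=(ci-cl)*dt/lag;tq=.07*(cl-w)-.005*w
        if w<=0 and abs(tq)<D:w=0
        else:w=max(0,w+dt*(tq-D)/J)
        a+=w*dt;A.append(a);Wd.append(w)
    return t,np.array(A),np.array(Wd)
def res(p,obs=obs):
    t,A,_=sim(p[0],p[1],obs[-1][0]+.1);return [np.degrees(np.interp(o,t,A))-44-b for o,b in obs]
if __name__=="__main__":
    f=least_squares(res,[.056,.015],x_scale=[.01,.01],diff_step=.02,loss="soft_l1",f_scale=2);print(f.x,np.round(f.fun,2),np.round(res(f.x),1))
    t,A,W=sim(*f.x,14.32)
    print(np.degrees(np.interp(12.217,t,A))-44);i=t>8.07;print(W[i].min(),W[i].max());print([(round(a,2),round(b,3)) for a,b in zip(t[i][::20],W[i][::20])])
E
python3 fit.py
```

```text
[0.04952009 0.01412051] [ 0.   -2.46  1.54  1.63 -0.99 -1.42  0.53] [ 0.  -2.5  1.5  1.6 -1.  -1.4  0.5]
453.7742377766104
1.1616093185991971 1.3963005741767558
[(np.float64(8.07), np.float64(1.396)), (np.float64(8.17), np.float64(1.306)), (np.float64(8.27), np.float64(1.291)), (np.float64(8.37), np.float64(1.291)), (np.float64(8.47), np.float64(1.293)), (np.float64(8.57), np.float64(1.295)), (np.float64(8.67), np.float64(1.296)), (np.float64(8.77), np.float64(1.298)), (np.float64(8.87), np.float64(1.299)), (np.float64(8.97), np.float64(1.299)), (np.float64(9.07), np.float64(1.3)), (np.float64(9.17), np.float64(1.243)), (np.float64(9.27), np.float64(1.209)), (np.float64(9.37), np.float64(1.218)), (np.float64(9.47), np.float64(1.229)), (np.float64(9.57), np.float64(1.24)), (np.float64(9.67), np.float64(1.249)), (np.float64(9.77), np.float64(1.257)), (np.float64(9.87), np.float64(1.264)), (np.float64(9.97), np.float64(1.27)), (np.float64(10.07), np.float64(1.275)), (np.float64(10.17), np.float64(1.276)), (np.float64(10.27), np.float64(1.194)), (np.float64(10.37), np.float64(1.189)), (n
[... 853 characters left out ...]
), np.float64(1.173)), (np.float64(12.67), np.float64(1.179)), (np.float64(12.77), np.float64(1.185)), (np.float64(12.87), np.float64(1.19)), (np.float64(12.97), np.float64(1.195)), (np.float64(13.07), np.float64(1.198)), (np.float64(13.17), np.float64(1.202)), (np.float64(13.27), np.float64(1.204)), (np.float64(13.37), np.float64(1.207)), (np.float64(13.47), np.float64(1.209)), (np.float64(13.57), np.float64(1.21)), (np.float64(13.67), np.float64(1.212)), (np.float64(13.77), np.float64(1.213)), (np.float64(13.87), np.float64(1.214)), (np.float64(13.97), np.float64(1.215)), (np.float64(14.07), np.float64(1.216)), (np.float64(14.17), np.float64(1.217)), (np.float64(14.27), np.float64(1.214))]
```

```bash
python3 -c "
import json,numpy as np;json.dump(dict(phi=float(np.radians(706.4)),e=[0,0]),open('phase.json','w'))"; for i in 1 2 3 4; do python3 plan.py 1.5708x12;done
```

```text
[{"travel":[0.29,-0.1,0],"angular":[0,0,0]},{"travel":[0.27,-0.15,0],"angular":[0,0,0]},{"travel":[0.25,-0.17,0],"angular":[0,0,0]},{"travel":[0.22,-0.21,0],"angular":[0,0,0]},{"travel":[0.2,-0.23,0],"angular":[0,0,0]},{"travel":[0.16,-0.26,0],"angular":[0,0,0]},{"travel":[0.13,-0.28,0],"angular":[0,0,0]},{"travel":[0.09,-0.29,0],"angular":[0,0,0]},{"travel":[0.05,-0.3,0],"angular":[0,0,0]},{"travel":[0.02,-0.3,0],"angular":[0,0,0]},{"travel":[-0.03,-0.31,0],"angular":[0,0,0]},{"travel":[-0.07,-0.3,0],"angular":[0,0,0]}] phi end 796.4 12
[{"travel":[-0.1,-0.28,0],"angular":[0,0,0]},{"travel":[-0.14,-0.27,0],"angular":[0,0,0]},{"travel":[-0.18,-0.25,0],"angular":[0,0,0]},{"travel":[-0.21,-0.23,0],"angular":[0,0,0]},{"travel":[-0.23,-0.19,0],"angular":[0,0,0]},{"travel":[-0.26,-0.17,0],"angular":[0,0,0]},{"travel":[-0.28,-0.13,0],"angular":[0,0,0]},{"travel":[-0.29,-0.09,0],"angular":[0,0,0]},{"travel":[-0.3,-0.05,0],"angular":[0,0,0]},{"travel":[-0.3,-0.01,0],"angular":[0,0,0]},{"travel":[-0.31,0.03,0],"angular":[0,0,0]},{"travel":[-0.29,0.06,0],"angular":[0,0,0]}] phi end 886.4 12
[{
[... 372 characters left out ...]
0],"angular":[0,0,0]},{"travel":[-0.01,0.31,0],"angular":[0,0,0]},{"travel":[0.03,0.3,0],"angular":[0,0,0]},{"travel":[0.06,0.3,0],"angular":[0,0,0]}] phi end 976.4 12
[{"travel":[0.11,0.29,0],"angular":[0,0,0]},{"travel":[0.14,0.27,0],"angular":[0,0,0]},{"travel":[0.18,0.25,0],"angular":[0,0,0]},{"travel":[0.2,0.22,0],"angular":[0,0,0]},{"travel":[0.24,0.2,0],"angular":[0,0,0]},{"travel":[0.25,0.16,0],"angular":[0,0,0]},{"travel":[0.28,0.13,0],"angular":[0,0,0]},{"travel":[0.29,0.09,0],"angular":[0,0,0]},{"travel":[0.3,0.05,0],"angular":[0,0,0]},{"travel":[0.31,0.01,0],"angular":[0,0,0]},{"travel":[0.3,-0.02,0],"angular":[0,0,0]},{"travel":[0.3,-0.07,0],"angular":[0,0,0]}] phi end 1066.4 12
```

Emit:
{"method": "carry_out", "body": {
  "deltas": [
    {"travel":[0.29,-0.1,0],"angular":[0,0,0]},
    {"travel":[0.27,-0.15,0],"angular":[0,0,0]},
    {"travel":[0.25,-0.17,0],"angular":[0,0,0]},
    {"travel":[0.22,-0.21,0],"angular":[0,0,0]},
    {"travel":[0.2,-0.23,0],"angular":[0,0,0]},
    {"travel":[0.16,-0.26,0],"angular":[0,0,0]},
    {"travel":[0.13,-0.28,0],"angular":[0,0,0]},
    {"travel":[0.09,-0.29,0],"angular":[0,0,0]},
    {"travel":[0.05,-0.3,0],"angular":[0,0,0]},
    {"travel":[0.02,-0.3,0],"angular":[0,0,0]},
    {"travel":[-0.03,-0.31,0],"angular":[0,0,0]},
    {"travel":[-0.07,-0.3,0],"angular":[0,0,0]}
  ]
}}

```text
clock: 15.32
eef_pos: [0.5996, 0.2064, 0.1818]
ee_rot: [0.866, 0.499, 0.002, 0.0]
ft_force: [1.3, 3.6, 7.7]
gripper_width: 0.34
finger_force: 59.9
```

Emit:
{"method": "carry_out", "body": {
  "deltas": [
    {"travel":[-0.1,-0.28,0],"angular":[0,0,0]},
    {"travel":[-0.14,-0.27,0],"angular":[0,0,0]},
    {"travel":[-0.18,-0.25,0],"angular":[0,0,0]},
    {"travel":[-0.21,-0.23,0],"angular":[0,0,0]},
    {"travel":[-0.23,-0.19,0],"angular":[0,0,0]},
    {"travel":[-0.26,-0.17,0],"angular":[0,0,0]},
    {"travel":[-0.28,-0.13,0],"angular":[0,0,0]},
    {"travel":[-0.29,-0.09,0],"angular":[0,0,0]},
    {"travel":[-0.3,-0.05,0],"angular":[0,0,0]},
    {"travel":[-0.3,-0.01,0],"angular":[0,0,0]},
    {"travel":[-0.31,0.03,0],"angular":[0,0,0]},
    {"travel":[-0.29,0.06,0],"angular":[0,0,0]}
  ]
}}

```text
clock: 16.32
eef_pos: [0.5126, 0.1545, 0.1816]
ee_rot: [0.866, 0.5, 0.0, -0.001]
ft_force: [-7.0, 1.7, 12.4]
gripper_width: 0.334
finger_force: 60.5
```

Emit:
{"method": "carry_out", "body": {
  "deltas": [
    {"travel":[-0.29,0.11,0],"angular":[0,0,0]},
    {"travel":[-0.27,0.14,0],"angular":[0,0,0]},
    {"travel":[-0.25,0.17,0],"angular":[0,0,0]},
    {"travel":[-0.23,0.21,0],"angular":[0,0,0]},
    {"travel":[-0.19,0.24,0],"angular":[0,0,0]},
    {"travel":[-0.17,0.25,0],"angular":[0,0,0]},
    {"travel":[-0.12,0.28,0],"angular":[0,0,0]},
    {"travel":[-0.09,0.29,0],"angular":[0,0,0]},
    {"travel":[-0.06,0.3,0],"angular":[0,0,0]},
    {"travel":[-0.01,0.31,0],"angular":[0,0,0]},
    {"travel":[0.03,0.3,0],"angular":[0,0,0]},
    {"travel":[0.06,0.3,0],"angular":[0,0,0]}
  ]
}}

```text
clock: 17.32
eef_pos: [0.5672, 0.0699, 0.1817]
ee_rot: [0.866, 0.499, 0.002, -0.0]
ft_force: [0.4, 9.5, 6.7]
gripper_width: 0.339
finger_force: 59.8
```

Emit:
{"method": "carry_out", "body": {
  "deltas": [
    {"travel":[0.11,0.29,0],"angular":[0,0,0]},
    {"travel":[0.14,0.27,0],"angular":[0,0,0]},
    {"travel":[0.18,0.25,0],"angular":[0,0,0]},
    {"travel":[0.2,0.22,0],"angular":[0,0,0]},
    {"travel":[0.24,0.2,0],"angular":[0,0,0]},
    {"travel":[0.25,0.16,0],"angular":[0,0,0]},
    {"travel":[0.28,0.13,0],"angular":[0,0,0]},
    {"travel":[0.29,0.09,0],"angular":[0,0,0]},
    {"travel":[0.3,0.05,0],"angular":[0,0,0]},
    {"travel":[0.31,0.01,0],"angular":[0,0,0]},
    {"travel":[0.3,-0.02,0],"angular":[0,0,0]},
    {"travel":[0.3,-0.07,0],"angular":[0,0,0]}
  ]
}}

```text
clock: 18.32
eef_pos: [0.649, 0.1215, 0.1816]
ee_rot: [0.866, 0.499, -0.0, -0.001]
ft_force: [-9.5, 1.9, 13.0]
gripper_width: 0.339
finger_force: 60.5
```

Emit:
{"method": "carry_out", "body": {
  "deltas": [
    {"travel":[0.29,-0.1,0],"angular":[0,0,0]},
    {"travel":[0.27,-0.15,0],"angular":[0,0,0]},
    {"travel":[0.25,-0.17,0],"angular":[0,0,0]},
    {"travel":[0.22,-0.21,0],"angular":[0,0,0]},
    {"travel":[0.2,-0.23,0],"angular":[0,0,0]},
    {"travel":[0.16,-0.26,0],"angular":[0,0,0]},
    {"travel":[0.13,-0.28,0],"angular":[0,0,0]},
    {"travel":[0.09,-0.29,0],"angular":[0,0,0]},
    {"travel":[0.05,-0.3,0],"angular":[0,0,0]},
    {"travel":[0.02,-0.3,0],"angular":[0,0,0]},
    {"travel":[-0.03,-0.31,0],"angular":[0,0,0]},
    {"travel":[-0.07,-0.3,0],"angular":[0,0,0]}
  ]
}}

```text
clock: 19.32
eef_pos: [0.5997, 0.2064, 0.1817]
ee_rot: [0.866, 0.499, 0.002, 0.0]
ft_force: [2.1, 3.1, 7.2]
gripper_width: 0.339
finger_force: 59.9
```

Emit:
{"method": "carry_out", "body": {
  "deltas": [
    {"travel":[-0.1,-0.28,0],"angular":[0,0,0]},
    {"travel":[-0.14,-0.27,0],"angular":[0,0,0]},
    {"travel":[-0.18,-0.25,0],"angular":[0,0,0]},
    {"travel":[-0.21,-0.23,0],"angular":[0,0,0]},
    {"travel":[-0.23,-0.19,0],"angular":[0,0,0]},
    {"travel":[-0.26,-0.17,0],"angular":[0,0,0]},
    {"travel":[-0.28,-0.13,0],"angular":[0,0,0]},
    {"travel":[-0.29,-0.09,0],"angular":[0,0,0]},
    {"travel":[-0.3,-0.05,0],"angular":[0,0,0]},
    {"travel":[-0.3,-0.01,0],"angular":[0,0,0]},
    {"travel":[-0.31,0.03,0],"angular":[0,0,0]},
    {"travel":[-0.29,0.06,0],"angular":[0,0,0]}
  ]
}}

```text
clock: 20.32
eef_pos: [0.5127, 0.1544, 0.1816]
ee_rot: [0.866, 0.5, 0.0, -0.001]
ft_force: [-6.5, 1.7, 14.4]
gripper_width: 0.337
finger_force: 60.5
```

Emit:
{"method": "carry_out", "body": {
  "deltas": [
    {"travel":[-0.29,0.11,0],"angular":[0,0,0]},
    {"travel":[-0.27,0.14,0],"angular":[0,0,0]},
    {"travel":[-0.25,0.17,0],"angular":[0,0,0]},
    {"travel":[-0.23,0.21,0],"angular":[0,0,0]},
    {"travel":[-0.19,0.24,0],"angular":[0,0,0]},
    {"travel":[-0.17,0.25,0],"angular":[0,0,0]},
    {"travel":[-0.12,0.28,0],"angular":[0,0,0]},
    {"travel":[-0.09,0.29,0],"angular":[0,0,0]},
    {"travel":[-0.06,0.3,0],"angular":[0,0,0]},
    {"travel":[-0.01,0.31,0],"angular":[0,0,0]},
    {"travel":[0.03,0.3,0],"angular":[0,0,0]},
    {"travel":[0.06,0.3,0],"angular":[0,0,0]}
  ]
}}

```text
clock: 21.32
eef_pos: [0.5672, 0.0699, 0.1817]
ee_rot: [0.866, 0.499, 0.002, -0.0]
ft_force: [0.5, 9.4, 7.1]
gripper_width: 0.338
finger_force: 59.8
```

```bash
python3 - <<'E'
import fit,numpy as np
s=fit.seg+[(14.3167,[1.5708]*84)];t,A,W=fit.sim(.0495,.01412,21.4,s);p=(np.degrees(np.interp(21.317,t,A))-44+180)%360-180;print(p)
open("pred.txt","w").write(str(p))
E
python3 look.py $(cat pred.txt) scene side wrist
```

```text
24.193982412466994
scene 21.317 tab [ 24.3 152.1]
side 21.367 tab [ 28.7 122.2]
wrist 21.417 tab [20.3 30.4]
F [0.5 9.4 7.1] [0.5672 0.0699 0.1817] phase -100.8 0.0683
```

```bash
python3 - <<'E'
from h import *
k=robot.get_calibration("wrist");T=k["T_tool_cam"]
Rt=R.from_quat([.866,.4995,0,0]).as_matrix();C=(k,Rt@T[:3,:3],Rt@T[:3,3]+np.array([.52727,.09528,.26133]))
def b(n,u,v,z):
    d=back("wrist",(u,v),z,C)[0][:2]-CEN["wrist"];print(n,np.hypot(*d).round(4),np.degrees(np.arctan2(d[1],d[0])).round(2))
im=cv2.imread("pics/wrist1.png");print("tab",bearing("wrist",im,C,-44,20))
for z in(.069,.08):
    b("tip",549,98.3,z);b("tail",572,98.2,z)
b("post",586,98.6,.085);b("tabend",532,149,.067);
g=im.min(2)[60:180,420:620]
m=(g<45).astype(np.uint8);n,l,s,c=cv2.connectedComponentsWithStats(m);print(s,c+[420,60])
E
python3 - <<'E'
import fit,numpy as np
for n in range(20,32):
    W=[1.4]*n+[1.1,.8,.5,.25]
    s=fit.seg+[(14.3167,[1.5708]*84),(21.4667,W)];t,A,w=fit.sim(.0495,.01412,28,s);print(n,np.degrees(A[-1])-44-720-360,w[t>21.5].max().round(2),t[np.nonzero(w)[0][-1]].round(2),np.degrees(sum(W)/12).round(1))
E
```

```text
tab (np.float64(-43.684392900777425), np.float64(177.3231864281298))
tip 0.1819 -28.62
tail 0.2034 -28.75
tip 0.1754 -28.51
tail 0.1962 -28.64
post 0.2054 -28.78
tabend 0.18 -43.96
[[    0     0   200   120 23614]
 [  129    28    25    22   386]] [[518.79829762 119.84560007]
 [562.42746114  98.35751295]]
20 176.74161122599367 1.11 24.61 146.3
21 182.11406361971308 1.11 24.7 153.0
22 187.43146039025783 1.11 24.78 159.7
23 192.74672873795612 1.11 24.86 166.4
24 198.1209738058758 1.11 24.95 173.1
25 203.4398587185717 1.11 25.03 179.8
26 208.7565218741629 1.11 25.11 186.5
27 214.13199260089004 1.11 25.2 193.1
28 219.45192668174036 1.11 25.28 199.8
29 224.76951175411068 1.11 25.36 206.5
30 230.1458204688629 1.12 25.45 213.2
31 235.4664909144958 1.12 25.53 219.9
```

```bash
python3 -c "
import json,numpy as np;json.dump(dict(phi=float(np.radians(1336.4)),e=[0,0]),open('phase.json','w'))"; for i in 1 2 3; do python3 plan.py 1.4x12;done; python3 plan.py 1.4x11 1.1; python3 plan.py .8 .5 .25 0x9
python3 - <<'E'
import fit,numpy as np
W=[1.4]*47+[1.1,.8,.5,.25]
s=fit.seg+[(14.3167,[1.5708]*84),(21.4667,W)];t,A,w=fit.sim(.0495,.01412,28,s);print(np.degrees(A[-1])-44-1080)
E
```

```text
[{"travel":[0.09,0.26,0],"angular":[0,0,0]},{"travel":[0.12,0.24,0],"angular":[0,0,0]},{"travel":[0.15,0.23,0],"angular":[0,0,0]},{"travel":[0.18,0.21,0],"angular":[0,0,0]},{"travel":[0.19,0.18,0],"angular":[0,0,0]},{"travel":[0.22,0.17,0],"angular":[0,0,0]},{"travel":[0.24,0.13,0],"angular":[0,0,0]},{"travel":[0.24,0.11,0],"angular":[0,0,0]},{"travel":[0.26,0.08,0],"angular":[0,0,0]},{"travel":[0.27,0.05,0],"angular":[0,0,0]},{"travel":[0.27,0.02,0],"angular":[0,0,0]},{"travel":[0.28,-0.02,0],"angular":[0,0,0]}] phi end 1416.6 12
[{"travel":[0.26,-0.05,0],"angular":[0,0,0]},{"travel":[0.26,-0.07,0],"angular":[0,0,0]},{"travel":[0.25,-0.11,0],"angular":[0,0,0]},{"travel":[0.24,-0.14,0],"angular":[0,0,0]},{"travel":[0.22,-0.16,0],"angular":[0,0,0]},{"travel":[0.2,-0.19,0],"angular":[0,0,0]},{"travel":[0.17,-0.2,0],"angular":[0,0,0]},{"travel":[0.15,-0.23,0],"angular":[0,0,0]},{"travel":[0.12,-0.25,0],"angular":[0,0,0]},{"travel":[0.1,-0.25,0],"angular":[0,0,0]},{"travel":[0.06,-0.27,0],"angular":[0,0,0]},{"travel":[0.03,-0.27,0],"angular":[0,0,0]}] phi end 1496.8 12
[{"travel":[-0,-0.
[... 904 characters left out ...]
0.19,0.19,0],"angular":[0,0,0]},{"travel":[-0.18,0.21,0],"angular":[0,0,0]},{"travel":[-0.14,0.22,0],"angular":[0,0,0]},{"travel":[-0.1,0.2,0],"angular":[0,0,0]}] phi end 1655.8 12
[{"travel":[-0.06,0.14,0],"angular":[0,0,0]},{"travel":[-0.03,0.09,0],"angular":[0,0,0]},{"travel":[-0.01,0.05,0],"angular":[0,0,0]},{"travel":[-0,-0,0],"angular":[0,0,0]},{"travel":[-0,-0,0],"angular":[0,0,0]},{"travel":[-0,-0,0],"angular":[0,0,0]},{"travel":[-0,-0,0],"angular":[0,0,0]},{"travel":[-0,-0,0],"angular":[0,0,0]},{"travel":[-0,-0,0],"angular":[0,0,0]},{"travel":[-0,-0,0],"angular":[0,0,0]},{"travel":[-0,-0,0],"angular":[0,0,0]},{"travel":[-0,-0,0],"angular":[0,0,0]}] phi end 1663.2 12
320.875500365285
```

Emit:
{"method": "carry_out", "body": {
  "deltas": [
    {"travel":[0.09,0.26,0],"angular":[0,0,0]},
    {"travel":[0.12,0.24,0],"angular":[0,0,0]},
    {"travel":[0.15,0.23,0],"angular":[0,0,0]},
    {"travel":[0.18,0.21,0],"angular":[0,0,0]},
    {"travel":[0.19,0.18,0],"angular":[0,0,0]},
    {"travel":[0.22,0.17,0],"angular":[0,0,0]},
    {"travel":[0.24,0.13,0],"angular":[0,0,0]},
    {"travel":[0.24,0.11,0],"angular":[0,0,0]},
    {"travel":[0.26,0.08,0],"angular":[0,0,0]},
    {"travel":[0.27,0.05,0],"angular":[0,0,0]},
    {"travel":[0.27,0.02,0],"angular":[0,0,0]},
    {"travel":[0.28,-0.02,0],"angular":[0,0,0]}
  ]
}}

```text
clock: 22.47
eef_pos: [0.6452, 0.1105, 0.1816]
ee_rot: [0.866, 0.499, -0.0, -0.001]
ft_force: [-9.7, 4.5, 12.8]
gripper_width: 0.34
finger_force: 60.5
```

Emit:
{"method": "carry_out", "body": {
  "deltas": [
    {"travel":[0.26,-0.05,0],"angular":[0,0,0]},
    {"travel":[0.26,-0.07,0],"angular":[0,0,0]},
    {"travel":[0.25,-0.11,0],"angular":[0,0,0]},
    {"travel":[0.24,-0.14,0],"angular":[0,0,0]},
    {"travel":[0.22,-0.16,0],"angular":[0,0,0]},
    {"travel":[0.2,-0.19,0],"angular":[0,0,0]},
    {"travel":[0.17,-0.2,0],"angular":[0,0,0]},
    {"travel":[0.15,-0.23,0],"angular":[0,0,0]},
    {"travel":[0.12,-0.25,0],"angular":[0,0,0]},
    {"travel":[0.1,-0.25,0],"angular":[0,0,0]},
    {"travel":[0.06,-0.27,0],"angular":[0,0,0]},
    {"travel":[0.03,-0.27,0],"angular":[0,0,0]}
  ]
}}

```text
clock: 23.47
eef_pos: [0.6213, 0.1961, 0.1817]
ee_rot: [0.867, 0.499, 0.001, 0.0]
ft_force: [1.1, -0.1, 8.1]
gripper_width: 0.336
finger_force: 60.1
```

Emit:
{"method": "carry_out", "body": {
  "deltas": [
    {"travel":[0,-0.27,0],"angular":[0,0,0]},
    {"travel":[-0.03,-0.27,0],"angular":[0,0,0]},
    {"travel":[-0.07,-0.26,0],"angular":[0,0,0]},
    {"travel":[-0.09,-0.26,0],"angular":[0,0,0]},
    {"travel":[-0.12,-0.24,0],"angular":[0,0,0]},
    {"travel":[-0.16,-0.23,0],"angular":[0,0,0]},
    {"travel":[-0.17,-0.21,0],"angular":[0,0,0]},
    {"travel":[-0.2,-0.18,0],"angular":[0,0,0]},
    {"travel":[-0.22,-0.16,0],"angular":[0,0,0]},
    {"travel":[-0.23,-0.14,0],"angular":[0,0,0]},
    {"travel":[-0.26,-0.1,0],"angular":[0,0,0]},
    {"travel":[-0.26,-0.08,0],"angular":[0,0,0]}
  ]
}}

```text
clock: 24.47
eef_pos: [0.5299, 0.1867, 0.1817]
ee_rot: [0.866, 0.5, 0.001, -0.002]
ft_force: [-7.2, 5.9, 11.3]
gripper_width: 0.336
finger_force: 60.4
```

Emit:
{"method": "carry_out", "body": {
  "deltas": [
    {"travel":[-0.26,-0.05,0],"angular":[0,0,0]},
    {"travel":[-0.28,-0.01,0],"angular":[0,0,0]},
    {"travel":[-0.27,0.02,0],"angular":[0,0,0]},
    {"travel":[-0.27,0.05,0],"angular":[0,0,0]},
    {"travel":[-0.26,0.08,0],"angular":[0,0,0]},
    {"travel":[-0.24,0.11,0],"angular":[0,0,0]},
    {"travel":[-0.24,0.13,0],"angular":[0,0,0]},
    {"travel":[-0.22,0.17,0],"angular":[0,0,0]},
    {"travel":[-0.19,0.19,0],"angular":[0,0,0]},
    {"travel":[-0.18,0.21,0],"angular":[0,0,0]},
    {"travel":[-0.14,0.22,0],"angular":[0,0,0]},
    {"travel":[-0.1,0.2,0],"angular":[0,0,0]}
  ]
}}

```text
clock: 25.47
eef_pos: [0.526, 0.0954, 0.1817]
ee_rot: [0.867, 0.499, 0.001, 0.001]
ft_force: [-0.6, -0.7, 9.2]
gripper_width: 0.34
finger_force: 60.1
```

Emit:
{"method": "carry_out", "body": {
  "deltas": [
    {"travel":[-0.06,0.14,0],"angular":[0,0,0]},
    {"travel":[-0.03,0.09,0],"angular":[0,0,0]},
    {"travel":[-0.01,0.05,0],"angular":[0,0,0]},
    {"travel":[0,0,0],"angular":[0,0,0]},
    {"travel":[0,0,0],"angular":[0,0,0]},
    {"travel":[0,0,0],"angular":[0,0,0]},
    {"travel":[0,0,0],"angular":[0,0,0]},
    {"travel":[0,0,0],"angular":[0,0,0]},
    {"travel":[0,0,0],"angular":[0,0,0]},
    {"travel":[0,0,0],"angular":[0,0,0]},
    {"travel":[0,0,0],"angular":[0,0,0]},
    {"travel":[0,0,0],"angular":[0,0,0]}
  ]
}}

```text
clock: 26.47
eef_pos: [0.5318, 0.089, 0.1816]
ee_rot: [0.867, 0.499, 0.001, 0.001]
ft_force: [-0.8, -0.4, 9.8]
gripper_width: 0.338
finger_force: 60.1
```

Emit:
{"method": "carry_out", "body": {
  "deltas": [
    {"travel":[0,0,0],"angular":[0,0,0]},
    {"travel":[0,0,0],"angular":[0,0,0]},
    {"travel":[0,0,0],"angular":[0,0,0]},
    {"travel":[0,0,0],"angular":[0,0,0]},
    {"travel":[0,0,0],"angular":[0,0,0]},
    {"travel":[0,0,0],"angular":[0,0,0]}
  ]
}}

```text
clock: 26.97
eef_pos: [0.5318, 0.0891, 0.1816]
ee_rot: [0.867, 0.499, 0.001, 0.001]
ft_force: [-1.0, -1.4, 10.4]
gripper_width: 0.333
finger_force: 60.1
```

```bash
python3 look.py -39 scene side wrist
```

```text
scene 26.967 tab [-40.1 161.3]
side 27.017 tab [-70.6  88.4]
wrist 27.067 tab [-40.1 193.3]
F [-1.  -1.4 10.4] [0.5318 0.0891 0.1816] phase -135.2 0.068
```

```bash
cat > pulse.py <<'E'
import fit,numpy as np
for c in(.6,.8):
  for n in range(2,13):
    W=[c/2]+[c]*n+[c/2]
    r=[np.degrees(fit.sim(J,D,9,[(4.65,W)])[1][-1]).round(1) for J,D in((.0495,.0141),(.0495,.0155),(.056,.0141))];print(c,n,r,np.degrees(sum(W)/12).round(1))
E
python3 pulse.py
```

```text
0.6 2 [np.float64(1.4), np.float64(1.3), np.float64(1.3)] 8.6
0.6 3 [np.float64(2.5), np.float64(2.2), np.float64(2.3)] 11.5
0.6 4 [np.float64(3.7), np.float64(3.3), np.float64(3.4)] 14.3
0.6 5 [np.float64(5.0), np.float64(4.5), np.float64(4.7)] 17.2
0.6 6 [np.float64(6.3), np.float64(5.8), np.float64(6.0)] 20.1
0.6 7 [np.float64(7.8), np.float64(7.1), np.float64(7.4)] 22.9
0.6 8 [np.float64(9.3), np.float64(8.5), np.float64(8.8)] 25.8
0.6 9 [np.float64(10.8), np.float64(9.9), np.float64(10.3)] 28.6
0.6 10 [np.float64(12.4), np.float64(11.4), np.float64(11.9)] 31.5
0.6 11 [np.float64(14.0), np.float64(12.9), np.float64(13.4)] 34.4
0.6 12 [np.float64(15.6), np.float64(14.4), np.float64(15.0)] 37.2
0.8 2 [np.float64(2.8), np.float64(2.5), np.float64(2.6)] 11.5
0.8 3 [np.float64(4.5), np.float64(4.1), np.float64(4.2)] 15.3
0.8 4 [np.float64(6.5), np.float64(6.0), np.float64(6.2)] 19.1
0.8 5 [np.float64(8.6), np.float64(8.0), np.float64(8.2)] 22.9
0.8 6 [np.float64(10.8), np.float64(10.0), np.float64(10.3)] 26.7
0.8 7 [np.float64(13.1), np.float64(12.3), np.float64(12.5)] 30.6
0.8 8 [np.float64(15.4), np.float64(14.5), np.float64(14.8)] 34.4
0.8 9 [np.float64(17.8), np.float64(16.7), np.float64(17.1)] 38.2
0.8 10 [np.float64(20.3), np.float64(19.1), np.float64(19.5)] 42.0
0.8 11 [np.float64(22.7), np.float64(21.5), np.float64(21.9)] 45.8
0.8 12 [np.float64(25.2), np.float64(23.8), np.float64(24.4)] 49.7
```

.6 with n=9 (about 10.5°) and then measure.

```bash
python3 plan.py .3 .6x9 .3 0
```

```text
[{"travel":[-0.02,0.05,0],"angular":[0,0,0]},{"travel":[-0.03,0.12,0],"angular":[0,0,0]},{"travel":[-0.02,0.11,0],"angular":[0,0,0]},{"travel":[-0.02,0.12,0],"angular":[0,0,0]},{"travel":[-0.01,0.11,0],"angular":[0,0,0]},{"travel":[-0,0.12,0],"angular":[0,0,0]},{"travel":[-0,0.12,0],"angular":[0,0,0]},{"travel":[0,0.11,0],"angular":[0,0,0]},{"travel":[0.02,0.12,0],"angular":[0,0,0]},{"travel":[0.01,0.11,0],"angular":[0,0,0]},{"travel":[0.02,0.06,0],"angular":[0,0,0]},{"travel":[-0,0,0],"angular":[0,0,0]}] phi end 1691.9 12
```

Emit:
{"method": "carry_out", "body": {
  "deltas": [
    {"travel":[-0.02,0.05,0],"angular":[0,0,0]},
    {"travel":[-0.03,0.12,0],"angular":[0,0,0]},
    {"travel":[-0.02,0.11,0],"angular":[0,0,0]},
    {"travel":[-0.02,0.12,0],"angular":[0,0,0]},
    {"travel":[-0.01,0.11,0],"angular":[0,0,0]},
    {"travel":[0,0.12,0],"angular":[0,0,0]},
    {"travel":[0,0.12,0],"angular":[0,0,0]},
    {"travel":[0,0.11,0],"angular":[0,0,0]},
    {"travel":[0.02,0.12,0],"angular":[0,0,0]},
    {"travel":[0.01,0.11,0],"angular":[0,0,0]},
    {"travel":[0.02,0.06,0],"angular":[0,0,0]},
    {"travel":[0,0,0],"angular":[0,0,0]}
  ]
}}

```text
clock: 28.12
eef_pos: [0.5619, 0.0714, 0.1817]
ee_rot: [0.866, 0.499, 0.002, 0.0]
ft_force: [2.0, 2.8, 8.9]
gripper_width: 0.338
finger_force: 59.9
```

Emit:
{"method": "carry_out", "body": {
  "deltas": [
    {"travel":[0,0,0],"angular":[0,0,0]},
    {"travel":[0,0,0],"angular":[0,0,0]},
    {"travel":[0,0,0],"angular":[0,0,0]},
    {"travel":[0,0,0],"angular":[0,0,0]},
    {"travel":[0,0,0],"angular":[0,0,0]},
    {"travel":[0,0,0],"angular":[0,0,0]},
    {"travel":[0,0,0],"angular":[0,0,0]},
    {"travel":[0,0,0],"angular":[0,0,0]}
  ]
}}

```text
clock: 28.78
eef_pos: [0.5615, 0.0715, 0.1817]
ee_rot: [0.866, 0.499, 0.002, 0.0]
ft_force: [1.2, 4.7, 8.0]
gripper_width: 0.339
finger_force: 59.9
```

```bash
python3 look.py -29 scene side wrist; f=$(ls -t pics/wrist_*|head -1); python3 - $f <<'E'
import cv2,sys,glob
a=cv2.imread(sys.argv[1]);cv2.imwrite("pics/e.png",cv2.resize(a[0:220,300:640],(780,505),interpolation=2))
E
```

```text
scene 28.783 tab [-29.  162.1]
side 28.833 tab [-67.9  69.1]
wrist 28.883 tab [-28.9 186.8]
F [1.2 4.7 8. ] [0.5615 0.0715 0.1817] phase -105.8 0.068
```

View pics/e.png

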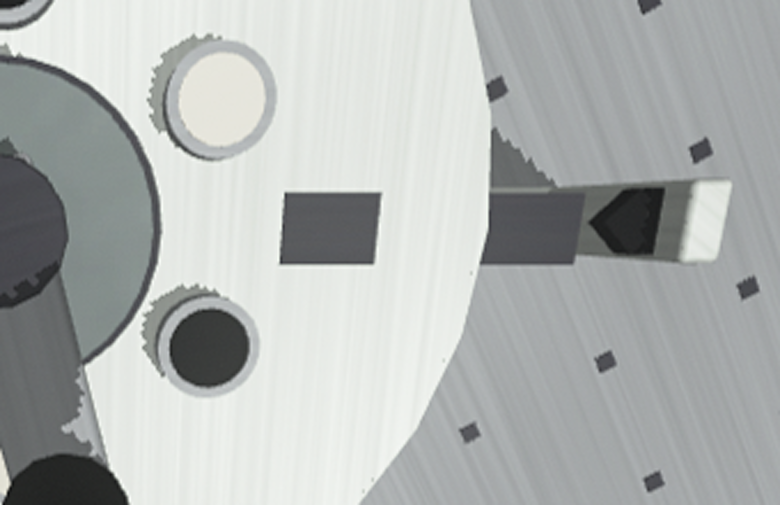

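Emit:
{"method": "carry_out", "body": {
  "deltas": [
    {"travel":[0,0,0],"angular":[0,0,0]},
    {"travel":[0,0,0],"angular":[0,0,0]},
    {"travel":[0,0,0],"angular":[0,0,0]},
    {"travel":[0,0,0],"angular":[0,0,0]},
    {"travel":[0,0,0],"angular":[0,0,0]},
    {"travel":[0,0,0],"angular":[0,0,0]},
    {"travel":[0,0,0],"angular":[0,0,0]},
    {"travel":[0,0,0],"angular":[0,0,0]},
    {"travel":[0,0,0],"angular":[0,0,0]},
    {"travel":[0,0,0],"angular":[0,0,0]}
  ],
  "hand": 1
}}

```text
clock: 29.77
eef_pos: [0.5598, 0.0708, 0.1802]
ee_rot: [0.867, 0.499, 0.0, -0.0]
ft_force: [0.0, -0.4, 0.3]
gripper_width: 1.005
finger_force: 0.0
```

Emit:
{"method": "carry_out", "body": {
  "deltas": [
    {"travel":[0,0,-0.2],"angular":[0,0,0]},
    {"travel":[0,0,-0.5],"angular":[0,0,0]},
    {"travel":[0,0,-0.5],"angular":[0,0,0]},
    {"travel":[0,0,-0.5],"angular":[0,0,0]},
    {"travel":[0,0,-0.5],"angular":[0,0,0]},
    {"travel":[0,0,-0.5],"angular":[0,0,0]},
    {"travel":[0,0,-0.2],"angular":[0,0,0]},
    {"travel":[0,0,0],"angular":[0,0,0]},
    {"travel":[0,0,0],"angular":[0,0,0]},
    {"travel":[0,0,0],"angular":[0,0,0]},
    {"travel":[0,0,0],"angular":[0,0,0]},
    {"travel":[0,0,0],"angular":[0,0,0]}
  ]
}}

```text
clock: 30.77
eef_pos: [0.5595, 0.0708, 0.2664]
ee_rot: [0.867, 0.499, -0.001, -0.0]
ft_force: [-0.4, -0.6, -0.1]
gripper_width: 1.002
finger_force: 0.0
```

```bash
python3 look.py -29 scene wrist wrist; f=$(ls -t pics/wrist_*|head -1); python3 - $f <<'E'
from h import *
import sys
C=cam("wrist");a=cv2.imread(sys.argv[1])
g=a.min(2);m=(g<45).astype(np.uint8);m[:, :450]=0;n,l,s,c=cv2.connectedComponentsWithStats(m)
for i in range(1,n):
    if s[i,4]>100:
        for z in(.07,.08):
            d=back("wrist",c[i],z,C)[0][:2]-CEN["wrist"];print(s[i],c[i],np.hypot(*d),np.degrees(np.arctan2(d[1],d[0])))
E
```

```text
scene 30.767 tab [-29.5 158.7]
wrist 30.817 tab [-29.4 163.6]
wrist 30.867 tab [-29.4 163.9]
F [-0.4 -0.6 -0.1] [0.5595 0.0708 0.2664] phase -107.2 0.0693
[505  82  23  22 352] [517.26988636  92.71306818] 0.1941699615979035 -28.77892531507341
[505  82  23  22 352] [517.26988636  92.71306818] 0.18909424457340135 -28.73532918435843
[  450   263   190   137 16450] [533.82024316 352.96741641] 0.38560427511868245 -78.4134767656717
[  450   263   190   137 16450] [533.82024316 352.96741641] 0.3747799550850147 -78.34396508357352
```

```bash
python3 -c "
from rig import robot
print(robot.finish_job())"
```

```text
the job is handed in; nothing more can be done
None
```

I handed the job in at about 31 s. I held the disc at roughly 12 turns a minute for the scan (12.1 by the fitted model, over a 7 s run without pictures), never above about 13.5. The tab then came to rest about 0.65° short of the pointer, with the handle released and the gripper clear. The judge's result has not been shown to me.

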